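Line-bore check in front of the bench camera

TASK

First give the bench camera a white background: take the white panel from its rack and lean it against the side of the teal block that faces the bracket, foot on the bench, top edge back against the block, clearly slanted, and let it go. Then take the green-headed pin and thread it straight down through the bracket's upper brass bushing and on through the lower one, until its tip shows below the lower bushing. Finish while still gripping the pin there, with its tip clear of the bracket's base, its head clear of the upper bushing and the pin not pressed hard against the bushings; leave the red-headed pin and everything else where they are.

Things in the scene. Friction and masses are not known exactly. Their poses are not given: they have to be found in the camera images.
- panel: White rigid plastic panel, 100 wide (its x) x 8 thick (its y) x 140 tall (its z) mm, 0.1 to 0.2 kg. Origin: centre of its lower edge face. At the start it stands upright in the panel rack.
- panel_mid (a point): Middle of the white panel, 70 mm above its origin.
- panel_rack: Fixed grey rack, 120 (x) x 60 (y) mm, 30 mm high, with a slot along its x, 11 mm wide; the slot's floor is 6 mm above the bench, so the panel stands 24 mm deep in it and its top is 146 mm above the bench. Origin: centre of its underside.
- block: Fixed teal painted block, 100 (x) x 50 (y) x 85 high (z) mm, nothing on it. Origin: centre of its underside. Its -y face looks at the bracket; the panel is to lean on that face's top edge.
- bracket: Fixed grey aluminium C-shaped bracket. Base plate 100 x 90 x 12 mm; a column at its -x side (x -60 to -40 mm) carries two level arms, 66 x 56 mm, 60 to 78 and 116 to 134 mm above the bench, each with a brass bushing: bore 15 mm, 24 mm tall, widening to 21 mm in the top 8 mm. Origin: on the bench, on the common upright axis of both bushings; z up.
- upper_bushing (a point): Centre of the upper bushing's mouth, 140 mm above the bench (its underside is at 116 mm).
- lower_bushing (a point): Centre of the lower bushing's mouth, 84 mm above the bench (its underside is at 60 mm; the base plate's top is at 12 mm).
- green_pin: Steel gauge pin with a green round head, standing upright in the pin rack. Shaft 12 mm diameter, 135 mm long, tip tapered to 6 mm over the last 5 mm; head 22 mm diameter, 32 mm tall, on top (135 to 167 mm from the tip). Origin: at the tip; z runs from the tip to the head. 0.08 to 0.17 kg.
- green_head (a point): Middle of the green head, on the pin's axis, 151 mm from the tip.
- red_pin: Like the green pin but with a red head and a shaft stepped up to 18 mm diameter: it does not fit the bushings. Origin at its tip. Leave it in the rack.
- pin_rack: Fixed wooden rack, 60 (x) x 150 (y) x 50 high mm, with two upright holes 13.5 mm in diameter, 80 mm apart along its y (40 mm either side of the centre), 44 mm deep. The pins stand on the holes' floor, 6 mm above the bench. Which pin is in which hole varies. Origin: centre of its underside.
- bench_camera: Fixed small grey bench camera on a stand, 70 x 90 mm foot, 120 mm high, looking along its +y to the bracket. Origin: centre of its underside.
- vee_block: Bystander: steel vee block, loose on the bench, to be left alone.
- ring_gauge: Bystander: copper-coloured disc, loose on the bench, to be left alone.
- gauge_case: Bystander: wooden gauge case, loose on the bench, to be left alone.
- wipe_bottle: Bystander: bottle, loose on the bench, to be left alone.
- driver: Bystander: screwdriver, loose on the bench, to be left alone.

How it is judged (in metres and radians):
On the way, in this order (a step that is already met when the one before it is completed fails the run):
1. the white panel leans on the block, foot on the bench, let go and at rest ((angle between panel's own y axis and vertical between 0.96 and 1.43 rad or angle between panel's own y axis and vertical between 1.71 and 2.18 rad) and height (world z) of panel_mid between 0.035 and 0.078 m and y of panel_mid in the frame of block between -0.11 and -0.02 m and x of panel_mid in the frame of block between -0.06 and 0.06 m and contact force between panel and block above 0.05 N and contact force between panel and the fingers below 0.05 N and linear speed of panel below 0.02 m/s), for 0.2 s.
2. the gripped green pin is lifted out of its rack (contact force between green_pin and the fingers above 2 N and height (world z) of green_pin above 0.06 m and horizontal distance between green_pin and upper_bushing above 0.03 m), for 0.05 s.
3. the pin's tip has come through the upper bushing and is not yet in the lower one (contact force between green_pin and the fingers above 2 N and z of green_pin in the frame of bracket between 0.084 and 0.122 m and horizontal distance between green_pin and upper_bushing below 0.012 m), for 0.05 s.
At the end, for the whole second after the job is handed in: Panel released, leaning 8 to 35 deg on the block's bracket side, within 60 mm of its middle. Green pin gripped (over 2 N) through both bushings: tip 3 mm or more below the lower one and 4 mm or more above the base, 4 mm and 0.06 rad true to the axis, under 12 N on the bracket, still (all of step 1 and z of green_pin in the frame of bracket between 0.016 and 0.057 m and horizontal distance between green_pin and lower_bushing below 0.004 m and angle between the z axis of green_pin and the z axis of bracket, either way round below 0.06 rad and contact force between green_pin and the fingers above 2 N and contact force between green_pin and bracket below 12 N and linear speed of green_pin below 0.02 m/s); the arm keeps its last pose, push and grip.
It fails at once if the red-headed pin is taken out or knocked over (distance of red_pin from where it was at the start of the episode above 0.025 m or angle between red_pin's own z axis and vertical above 0.3 rad).
It fails at once if a bystander is pushed away (distance of any of vee_block, ring_gauge, gauge_case, wipe_bottle, driver from where it was at the start of the episode above 0.025 m).
It fails at once if the pin is forced against the bracket (contact force between green_pin and bracket above 40 N).
It also fails if it takes over 62 s, if anything falls off the work surface, if the arm or the gripper's body presses on something with over 40 N, if the wrist force passes 120 N, or if a joint passes its speed limit or range.

ROBOT

A 6-joint arm with a two-finger parallel gripper is mounted at the origin on the work surface. World frame = base frame: x ahead of the robot, y to its left, z up, the work surface at z = 0. Lengths are in mm, angles in rad, forces in N, time in s.
With the tool pointing down it reaches from about 400 to 825 mm from the base axis. Payload 7 kg.
Tool frame: the origin (TCP) lies midway between the tips of the shut fingers; the grasp point (between the pads) lies 19 mm behind it (grip_point_offset is the distance from the TCP to the grasp point, in mm); z points along the fingers, y is the direction in which the jaws open and shut (so a half turn about z gives the same grasp; the last joint's range is limited). The gripper opens to 85 mm and grips with 20 to 120 N. Pads are 22 mm wide; open, the fingers measure 114 mm over their backs; the gripper's body (76 mm by 85 mm) begins 54 mm behind the grasp point. The pads swing forward as they close: fully open they stand 13 mm farther back than shut.
Start: joints at [-0.852, 0.359, 0.012, 0, -1.224, -0.288], TCP at [281.85, -613.315, 231.302] pointing down, gripper open.
Joint ranges: [-3.07, 3.07], [-1.43, 2.12], [-1.02, 1.25], [-3.03, 1.67], [-3.05, -0], [-3.03, 3.03]. Speed limits (rad/s): [2.39, 2.39, 3.01, 3.14, 3.14, 3.14].

INTERFACE

Orientations are given as a unit quaternion [x, y, z, w].
In Python, from workcell import get_obs, camera, job_done, grip_point_offset gives the robot as it stands. The module is installed in compiled form; this text tells all that it offers.
- The arm moves only by the tool move_arm, never from a script. Its argument "plan" is a list of rows, each an object with "translation": the shift along the tool's x, y, z in units of 0.2 m (1.0 is 0.2 m), a list of three; "turn": the turn, a rotation vector about the tool's x, y, z in units of 2 pi rad (1.0 is 2 pi rad), a list of three; "jaw": the gripper's target within -1 to 1 (shut at 1, half-way at 0, fully open at -1). In form: [{"translation": [dx, dy, dz], "turn": [ax, ay, az], "jaw": jaw}, ...]. A call has 1 to 10 rows; each row is the pose to reach, as a shift and turn from the pose commanded when the call began, along the tool's axes at that moment, turning the shorter way round; what a row does not reach only later rows make up. A row lasts 1/12 s, in which the tool goes at most 41.7 mm and 7.16 degrees, less where a joint would pass 70% of its speed; a pose out of reach is approached as far as the arm can. A call with a number of a shift or a turn outside -1 to 1 is refused whole. A call with a gripper value outside its range is refused whole. The fingers move at their own pace and stop on an object; the grip force is fixed at half the most. Time passes only in rows, so rows that repeat a pose let the fingers close. It gives the time, the measured TCP pose, the force and the opening at its end, in the units of the state.
- get_obs(): the state, without advancing time (a new reading comes with each control period).
- camera(name): name is "scene" or "top"; returns a dict with "frame" (384x512x3 uint8, blue, green, red), "z_map" (384x512 float32, mm along the optical axis (not along the pixel's ray), 0 where there is no reading), "vfov" (degrees; the focal length in pixels is half the picture's height over the tangent of half this angle, whatever the lens; pixels are square), "cx", "cy" (the principal point, pixels), "extrinsics" (4x4, takes a point from world to camera coordinates). Camera axes: x right, y up, looking along -z (the intrinsics and any distortion apply to the point x, -y, -z); pixel columns grow to the right and rows downward; lengths in mm; the calibration is good to about 2 mm. A picture is of the moment at which its call begins.
- job_done(): hands the job in, once; it reports no verdict.
The state is a dict: "t": time; "joints": joint angles; "joint_vel": joint speeds; "effort": joint torques, N m; "tcp_pos": TCP position; "eef_rot": TCP orientation; "wrist_force": force on the tool from outside, world axes, zero at the start; "wrist_torque": the same for the moment, N m; "finger_gap": finger opening in mm.
Only numpy, scipy, OpenCV 4.12 (cv2) and the standard library are available. Lean on these libraries where they do the work, as an engineer would, in place of code of your own. Each camera call takes 0.05 s, during which the arm holds its last target.

## Working session

There is one attempt and no reset: what is moved stays moved. The work goes in short steps, Python scripts to look and compute and a tool call to move; the robot and the scene stay as the last step left them, time stands still between calls to the robot, and variables do not carry over. Pictures are saved under pics/ and viewed, and the job is handed in when it is done.

Besides the shell and the picture viewer there is one more tool, called in YAML: its name, and indented under it one key for each argument. move_arm: Moves the arm, as the interface text tells. Its arguments: {"type":"object","properties":{"plan":{"type":"array","items":{"type":"object","properties":{"translation":{"type":"array","items":{"type":"number"}},"turn":{"type":"array","items":{"type":"number"}},"jaw":{"type":"number"}}}}},"required":["plan"]}

```bash
mkdir -p pics; cat > h.py <<'E'
import numpy as np, cv2
from workcell import get_obs, camera, grip_point_offset
def shot(n,tag):
    c=camera(n); cv2.imwrite(f'pics/{tag}.png',c['frame']); np.savez(f'{tag}.npz',**{k:np.array(v) for k,v in c.items()}); return c
def pts(c):
    z=np.array(c['z_map']);H,W=z.shape
    f=H/2/np.tan(np.radians(float(c['vfov']))/2)
    u,v=np.meshgrid(np.arange(W),np.arange(H))
    P=np.stack([(u-float(c['cx']))/f*z,-(v-float(c['cy']))/f*z,-z,np.ones_like(z)],-1)
    w=P@np.linalg.inv(np.array(c['extrinsics'])).T
    w[z==0]=np.nan
    return w[...,:3]
E
python3 - <<'E'
from h import *
o=get_obs(); print({k:np.round(v,3) for k,v in o.items()},grip_point_offset)
for n in('scene','top'):
    c=shot(n,n+'0'); print({k:v for k,v in c.items() if k not in('frame','z_map')})
E
```

```text
{'t': np.float64(0.0), 'joints': array([-0.852,  0.359,  0.011, -0.   , -1.224, -0.288]), 'joint_vel': array([-0.   , -0.   , -0.002, -0.001, -0.001,  0.002]), 'effort': array([ 3.0000e-03, -5.8333e+01,  2.9343e+01,  6.9370e+00, -6.0000e-03,
       -0.0000e+00]), 'tcp_pos': array([ 281.647, -612.902,  230.379]), 'eef_rot': array([-0.214,  0.977,  0.001, -0.   ]), 'wrist_force': array([0.447, 0.712, 0.568]), 'wrist_torque': array([-0.034,  0.006, -0.009]), 'finger_gap': np.float64(85.183)} 18.700000000000003
{'vfov': 52.23442163184984, 'cx': 259.05185800580165, 'cy': 190.0097033275817, 'extrinsics': array([[ 5.57112145e-01,  8.30188860e-01, -2.03104572e-02,
        -3.39171604e+02],
       [-5.08839605e-01,  3.60589567e-01,  7.81701618e-01,
         2.12962810e+02],
       [ 6.56283714e-01, -4.25160701e-01,  6.23321799e-01,
        -1.70503838e+03],
       [ 0.00000000e+00,  0.00000000e+00,  0.00000000e+00,
         1.00000000e+00]])}
{'vfov': 42.28122795927569, 'cx': 256.09536273348135, 'cy': 191.01454889209364, 'extrinsics': array([[-1.15603324e-02, -9.99834731e-01,  1.40310397e-02,
        -1.22919195e+01],
       [ 9.91232168e-01, -9.61152805e-03,  1.31781664e-01,
        -5.85621108e+02],
       [-1.31625025e-01,  1.54314578e-02,  9.91179460e-01,
        -1.99968338e+03],
       [ 0.00000000e+00,  0.00000000e+00,  0.00000000e+00,
         1.00000000e+00]])}
```

View pics/scene0.png

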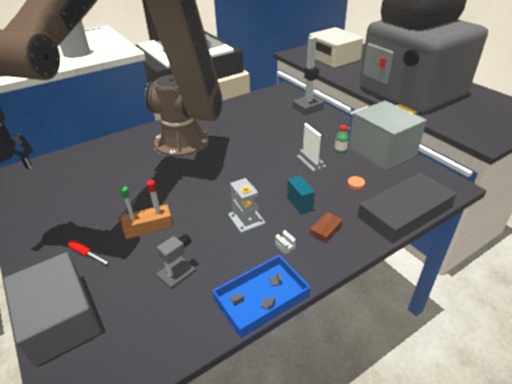

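View pics/top0.png

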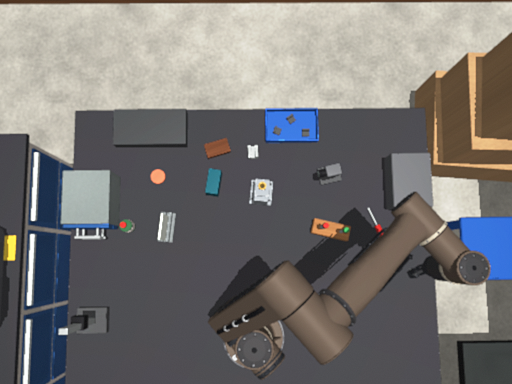

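The scene view shows the pin rack at about (148,220), with the green head at (126,190) and the red at (152,185). The bracket is at (245,205), the block at (300,195) and the panel in its rack at (312,145). Next I'll measure them.

```bash
python3 - <<'E'
from h import *
def rect(p): 
    r=cv2.minAreaRect(p[:,:2].astype(np.float32)); return np.round(r[0],1),np.round(r[1],1),round(r[2],1)
for n in('scene','top'):
    c=np.load(n+'0.npz'); w=pts(c); hsv=cv2.cvtColor(c['frame'],cv2.COLOR_BGR2HSV).astype(int); 
    H,S,V=[hsv[...,i] for i in range(3)]
    print(n,'bench z',np.nanmedian(w[...,2][(V<60)&(abs(w[...,0]-500)<250)&(abs(w[...,1])<300)]))
    ok=(w[...,0]>250)&(w[...,0]<900)&(abs(w[...,1])<600)&(w[...,2]>4)&(w[...,2]<220)
    for nm,m in dict(green=(H>45)&(H<75)&(S>120),red=((H<6)|(H>172))&(S>150),teal=(H>82)&(H<105)&(S>120),wood=(H>7)&(H<22)&(S>120),white=(S<50)&(V>120)).items():
        m=(m&ok).astype(np.uint8); k,l,st,ce=cv2.connectedComponentsWithStats(m)
        for i in range(1,k):
            if st[i,4]<8: continue
            p=w[l==i]; print(nm,st[i],'med',np.round(np.median(p,0)),'z',np.round(np.percentile(p[:,2],[2,98])),'rect',*rect(p))
# crops
for n,(x0,y0,x1,y1),s in(('scene',(90,110,370,290),2.8),('top',(140,130,400,260),3)):
    f=np.load(n+'0.npz')['frame'][y0:y1,x0:x1]; cv2.imwrite(f'pics/{n}0c.png',cv2.resize(f,None,fx=s,fy=s,interpolation=cv2.INTER_CUBIC))
E
```

```text
scene bench z 0.02569548847390024
green [121 187   8  11  63] med [ 429. -358.  167.] z [149. 173.] rect [ 422.6 -357. ] [18.6 23.8] 76.4
red [341 126   6   5  24] med [460. 506. 108.] z [ 99. 114.] rect [459.3 505.9] [25.  21.2] 89.1
red [148 181   7  11  67] med [ 447. -282.  166.] z [148. 174.] rect [ 442.7 -279.5] [21.1 20.2] 28.0
red [ 69 241  23  15 175] med [ 418. -531.   22.] z [ 9. 27.] rect [ 414.4 -529.9] [81.1 23.9] 25.0
teal [288 176  26  38 710] med [648. 140.  70.] z [10. 87.] rect [628.7 156. ] [ 50.5 106.2] 80.3
wood [348 177  17  13 168] med [665. 386.  17.] z [ 6. 21.] rect [661.4 391.1] [56.1 65.6] 32.3
wood [243 188   7   5  23] med [594. -37. 135.] z [126. 142.] rect [600.9 -40.6] [16.2 27.4] 69.3
wood [243 201   8   6  38] med [595. -37.  81.] z [ 68. 115.] rect [608.4 -44.9] [22.5 48.4] 58.7
wood [ 121  205   51   33 1013] med [ 450. -323.   47.] z [ 6. 52.] rect [ 406.1 -312.7] [149.6 120.9] 77.4
wood [311 213  31  29 505] med [784. 136.  29.] z [13. 33.] rect [778.4 144.1] [ 62.4 105.8] 16.5
white [351 110  52  25 375] med [568. 574. 160.] z [157. 164.] rect
[... 2971 characters left out ...]
] 12.1
white [ 94 170  16  54 706] med [553. 575. 160.] z [149. 170.] rect [567.6 573.1] [230.9  53.7] 0.0
white [250 178  23  28 381] med [573. -44. 129.] z [  5. 142.] rect [587.4 -40.7] [ 89.2 110.8] 83.8
white [368 207   9  18  28] med [ 484. -498.   14.] z [ 5. 22.] rect [ 481.  -497.6] [75.6  9. ] 20.5
white [158 212  18  31 369] med [439. 346.  38.] z [  5. 150.] rect [445.3 352.8] [ 64.4 121.8] 84.2
white [127 223   7  10  22] med [436. 484.  53.] z [37. 73.] rect [438. 488.] [12.2 42.6] 59.0
white [ 97 229   4  10  20] med [407. 595. 126.] z [119. 134.] rect [413.5 596.9] [35.6  9.4] 10.6
white [102 234   4   5  11] med [403. 595.  58.] z [53. 71.] rect [407.4 594.5] [17.   8.6] 7.8
```

View pics/scene0c.png

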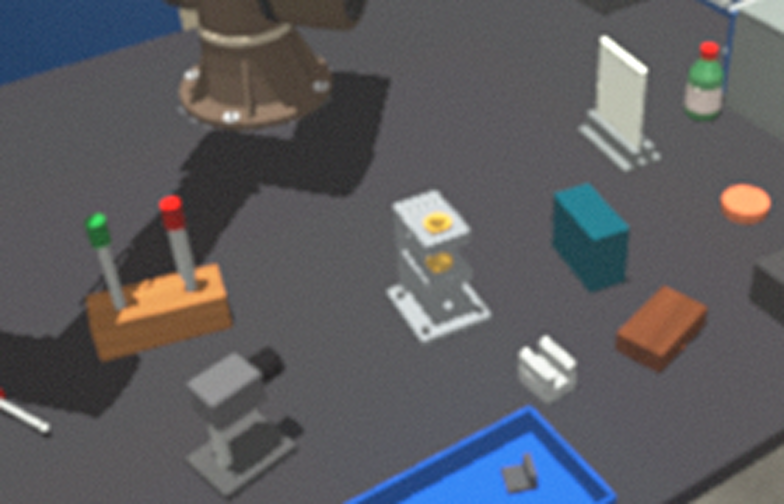

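View pics/top0c.png

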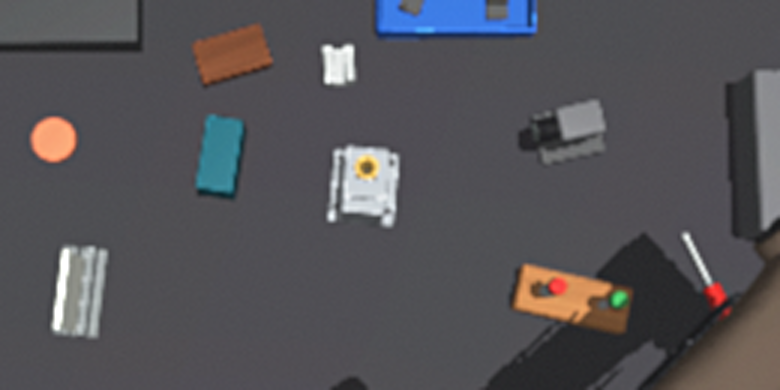

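```bash
cat > fit.py <<'E'
from h import *
from scipy.optimize import minimize
def proj(c,P):
    P=np.atleast_2d(P); E=np.array(c['extrinsics']); q=P@E[:3,:3].T+E[:3,3]
    f=192/np.tan(np.radians(float(c['vfov']))/2)
    return np.stack([float(c['cx'])+f*q[:,0]/-q[:,2],float(c['cy'])-f*q[:,1]/-q[:,2]],-1)
def ray(c,uv,z):
    E=np.array(c['extrinsics']); f=192/np.tan(np.radians(float(c['vfov']))/2)
    d=np.array([(uv[0]-float(c['cx']))/f,-(uv[1]-float(c['cy']))/f,-1])@E[:3,:3]; o=-E[:3,:3].T@E[:3,3]
    return o+d*(z-o[2])/d[2]
def rend(c,P,sh=(384,512),S=4):
    h=cv2.convexHull((((proj(c,P)+.5)*S-.5)*16).astype(np.int32)); m=np.zeros((sh[0]*S,sh[1]*S),np.uint8)
    cv2.fillConvexPoly(m,h,255,shift=4); return cv2.resize(m,sh[::-1],interpolation=cv2.INTER_AREA)/255.
def box(x,y,a,L,W,z0,z1):
    c,s=np.cos(a),np.sin(a); return np.array([[x+c*i*L/2-s*j*W/2,y+s*i*L/2+c*j*W/2,z] for i in(-1,1) for j in(-1,1) for z in(z0,z1)])
def cyl(x,y,r,z0,z1):
    t=np.linspace(0,2*np.pi,40); return np.array([[x+r*np.cos(k),y+r*np.sin(k),z] for k in t for z in(z0,z1)])
def fit(c,mask,model,x0,step,roi):
    # roi: pixel box limits
    u0,v0,u1,v1=roi; M=mask.astype(float)
    def cost(p): return np.abs(rend(c,model(p))-M)[v0:v1,u0:u1].sum()
    n=len(x0); sim=np.array([x0]+[np.array(x0)+np.eye(n)[i]*step[i] for i in range(n)])
    r=minimize(cost,x0,method='Nelder-Mead',options=dict(initial_simplex=sim,maxiter=150,xatol=.02,fatol=.02)); 
    return r.x,r.fun,M[v0:v1,u0:u1].sum()
def hsv(c): 
    h=cv2.cvtColor(np.array(c['frame']),cv2.COLOR_BGR2HSV).astype(int); return h[...,0],h[...,1],h[...,2]
E
python3 - <<'E'
from fit import *
R=dict(scene=dict(block=(280,165,325,220),green=(110,180,140,204),red=(140,175,168,198),brassU=(238,185,256,196)),
top=dict(block=(198,160,228,202),green=(338,222,355,238),red=(316,218,333,232),brassU=(254,178,272,195)))
for n in('scene','top'):
    c=np.load(n+'0.npz'); H,S,V=hsv(c)
    teal=(H>80)&(H<108)&(S>90); g=(H>42)&(H<80)&(S>100); r=((H<6)|(H>172))&(S>140); br=(H>14)&(H<32)&(S>90)
    p,f,a=fit(c,teal,lambda p:box(p[0],p[1],p[2],100,50,0,85),[628,157,-.17],[6,6,.08],R[n]['block']); print(n,'block',np.round(p,3),f,a)
    for k,m,x0 in(('green',g,[422,-358]),('red',r,[440,-281])):
        p,f,a=fit(c,m,lambda p:cyl(p[0],p[1],11,141,173),x0,[5,5],R[n][k]); print(n,k,np.round(p,2),f,a)
    u0,v0,u1,v1=R[n]['brassU']; vv,uu=np.nonzero(br[v0:v1,u0:u1]); print(n,'brassU',len(uu),uu.mean()+u0,vv.mean()+v0,ray(c,(uu.mean()+u0,vv.mean()+v0),140))
    w=pts(c); m=(S<60)&(V>110)&(w[...,2]>40)&(abs(w[...,0]-445)<80)&(abs(w[...,1]-353)<50)
    print('panel n',m.sum(), np.round(np.median(w[m],0),1))
    if n=='scene':
        q=w[m]; q=q[q[:,2]<140]; ce=q.mean(0); u,s,vt=np.linalg.svd(q-ce); print('plane',ce,vt[2],s/np.sqrt(len(q)))
    p,f,a=fit(c,m,lambda p:box(p[0],p[1],p[2],100,8,36 if n=='scene' else 40,146),[445,353,-.1],[6,6,.06],(295,115,335,175) if n=='scene' else (150,205,185,250)); print(n,'panel',np.round(p,3),f,a)
f=np.load('top0.npz')['frame'];cv2.imwrite('pics/t1.png',cv2.resize(f[200:260,140:190],None,fx=10,fy=10,interpolation=cv2.INTER_NEAREST))
f=np.load('scene0.npz')['frame'];cv2.imwrite('pics/s1.png',cv2.resize(f[175:235,220:275],None,fx=10,fy=10,interpolation=cv2.INTER_NEAREST))
E
```

```text
scene block [ 6.22756e+02  1.60290e+02 -2.41000e-01] 47.72549019607843 757.0
scene green [ 415.83 -356.06] 21.133333333333333 75.0
scene red [ 434.61 -278.73] 11.329411764705881 83.0
scene brassU 50 245.82 189.16 [600.17556678 -39.90487932 140.        ]
panel n 419 [451.2 351.7  98.3]
plane [450.59659859 351.49458075  91.09022256] [-0.10170119 -0.99479792 -0.00582744] [30.98414075 28.85358049  2.01001535]
scene panel [ 4.44010e+02  3.56302e+02 -1.45000e-01] 34.14901960784314 419.0
top block [ 6.24396e+02  1.57553e+02 -1.51000e-01] 29.647058823529413 358.0
top green [ 417.06 -359.28] 7.3803921568627455 31.0
top red [ 435.23 -281.52] 9.945098039215686 26.0
top brassU 42 261.6904761904762 185.1904761904762 [594.76395567 -39.06821697 140.        ]
panel n 175 [436.4 349.7 117.4]
top panel [ 4.37443e+02  3.52547e+02 -1.01000e-01] 19.537254901960782 175.0
```

View pics/t1.png

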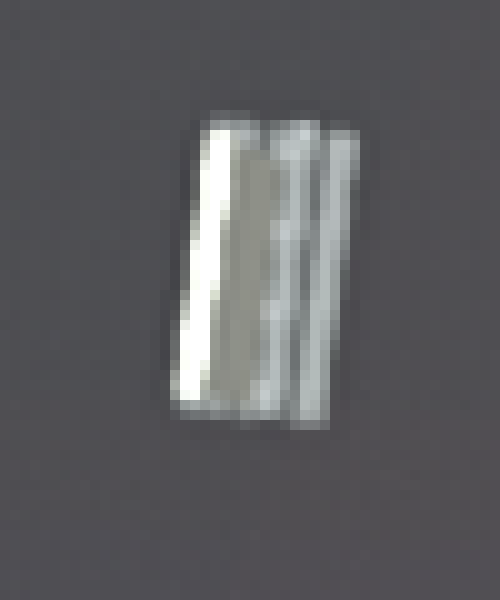

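View pics/s1.png

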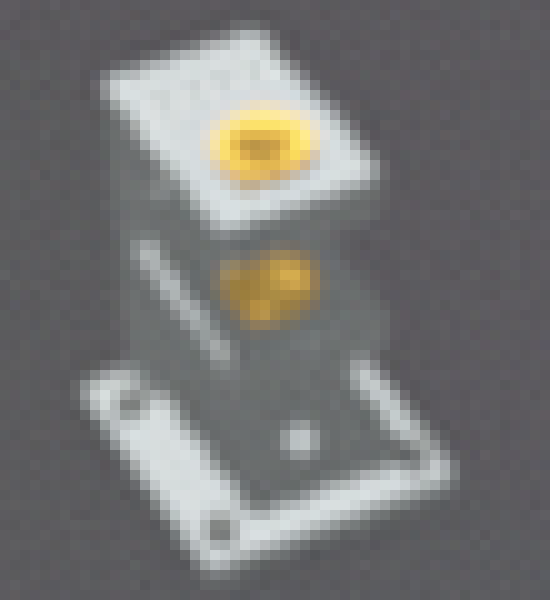

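```bash
cat > mv.py <<'E'
import numpy as np, json, os, sys
from scipy.spatial.transform import Rotation as R
from workcell import get_obs
F='cmd.json'
def load():
    if os.path.exists(F):
        d=json.load(open(F)); return np.array(d['p']),R.from_quat(d['q'])
    return np.array([281.85,-613.315,231.302]),down(np.arctan2(-.418,-.908)) if 0 else R.from_quat(np.array([-0.214,0.977,0,0])/np.hypot(.214,.977))
def save(p,r): json.dump(dict(p=list(p),q=list(r.as_quat())),open(F,'w'))
def down(yaw,tilt=0,axis=None):
    """tool x at yaw, z down"""
    x=np.array([np.cos(yaw),np.sin(yaw),0]); z=np.array([0,0,-1.]); return R.from_matrix(np.stack([x,np.cross(z,x),z],1))
def row(p,r,commit=True,base=None):
    p0,r0=base or load(); t=np.round(r0.inv().apply(np.array(p)-p0)/200,4); w=np.round((r0.inv()*r).as_rotvec()/(2*np.pi),5)
    n=int(np.ceil(max(np.linalg.norm(t)*200/41.7,np.linalg.norm(w)*360/7.16)))
    print('T',t.tolist(),'W',w.tolist(),'rows>=',n)
    pn=p0+r0.apply(t*200); rn=r0*R.from_rotvec(w*2*np.pi)
    if commit: save(pn,rn)
    return t,w
def chk():
    o=get_obs(); p,r=load(); rr=R.from_quat(o['eef_rot'])
    print('t',round(float(o['t']),2),'tcp',np.round(o['tcp_pos'],1),'err',np.round(o['tcp_pos']-p,1),'rot',np.round((r.inv()*rr).magnitude()*57.3,2),'F',np.round(o['wrist_force'],1),'gap',round(float(o['finger_gap']),1),'j',np.round(o['joints'],2))
E
python3 - <<'E'
from mv import *
d=np.deg2rad
p0,r0=load(); print(r0.as_matrix().round(3))
row([430,-480,330],down(d(-125)))
row([540,-300,330],down(d(-90)))
E
```

```text
[[-0.908 -0.418  0.   ]
 [-0.418  0.908  0.   ]
 [-0.     0.    -1.   ]]
T [-0.9516, 0.2959, -0.4935] W [0.0, 0.0, -0.08414] rows>= 6
T [-1.0527, 0.0657, 0.0] W [-0.0, -0.0, -0.09722] rows>= 6
```

move_arm:
  plan:
    - {"translation": [-0.9516,0.2959,-0.4935],"turn": [0,0,-0.08414],"jaw": -1}
    - {"translation": [-0.9516,0.2959,-0.4935],"turn": [0,0,-0.08414],"jaw": -1}
    - {"translation": [-0.9516,0.2959,-0.4935],"turn": [0,0,-0.08414],"jaw": -1}
    - {"translation": [-0.9516,0.2959,-0.4935],"turn": [0,0,-0.08414],"jaw": -1}
    - {"translation": [-0.9516,0.2959,-0.4935],"turn": [0,0,-0.08414],"jaw": -1}
    - {"translation": [-0.9516,0.2959,-0.4935],"turn": [0,0,-0.08414],"jaw": -1}
    - {"translation": [-0.9516,0.2959,-0.4935],"turn": [0,0,-0.08414],"jaw": -1}

```text
t: 0.68
tcp_pos: [432.9, -478.3, 331.9]
eef_rot: [-0.463, 0.886, -0.001, 0.001]
wrist_force: [-0.2, -0.5, 0.7]
finger_gap: 85.6
```

```bash
python3 - <<'E'
from mv import *
import os
os.remove('cmd.json')
d=np.deg2rad
row([430,-480,330],down(d(-125)));chk()
row([520,-310,330],down(d(-90)))
E
```

```text
T [-0.9516, 0.2959, -0.4935] W [0.0, 0.0, -0.08414] rows>= 6
t 0.68 tcp [ 432.9 -478.3  331.9] err [2.9 1.7 1.9] rot 0.24 F [-0.2 -0.5  0.7] gap 85.6 j [-0.53  0.26  0.1   0.   -1.41 -0.07]
T [-0.9544, 0.1189, 0.0] W [-0.0, -0.0, -0.09722] rows>= 5
```

move_arm:
  plan:
    - {"translation": [-0.9544,0.1189,0.0],"turn": [0,0,-0.09722],"jaw": -1}
    - {"translation": [-0.9544,0.1189,0.0],"turn": [0,0,-0.09722],"jaw": -1}
    - {"translation": [-0.9544,0.1189,0.0],"turn": [0,0,-0.09722],"jaw": -1}
    - {"translation": [-0.9544,0.1189,0.0],"turn": [0,0,-0.09722],"jaw": -1}
    - {"translation": [-0.9544,0.1189,0.0],"turn": [0,0,-0.09722],"jaw": -1}
    - {"translation": [-0.9544,0.1189,0.0],"turn": [0,0,-0.09722],"jaw": -1}

```text
t: 1.18
tcp_pos: [521.4, -306.9, 329.0]
eef_rot: [0.71, -0.704, -0.001, -0.0]
wrist_force: [-0.3, -1.9, 0.3]
finger_gap: 85.3
```

```bash
python3 - <<'E'
from mv import *
d=np.deg2rad
chk()
row([560,-115,330],down(d(-55)))
row([560,60,330],down(d(-25)))
row([475,230,330],down(d(-6)))
E
```

```text
t 1.18 tcp [ 521.4 -306.9  329. ] err [ 1.4  3.1 -1. ] rot 0.52 F [-0.3 -1.9  0.3] gap 85.3 j [-0.21  0.2   0.01 -0.   -1.39  0.22]
T [-0.975, -0.1999, 0.0] W [-0.0, -0.0, -0.09722] rows>= 5
T [-0.7167, -0.5019, 0.0] W [-0.0, -0.0, -0.08334] rows>= 5
T [-0.7444, -0.5908, 0.0] W [-0.0, -0.0, -0.05278] rows>= 5
```

move_arm:
  plan:
    - {"translation": [-0.975,-0.1999,0.0],"turn": [0,0,-0.09722],"jaw": -1}
    - {"translation": [-0.975,-0.1999,0.0],"turn": [0,0,-0.09722],"jaw": -1}
    - {"translation": [-0.975,-0.1999,0.0],"turn": [0,0,-0.09722],"jaw": -1}
    - {"translation": [-0.975,-0.1999,0.0],"turn": [0,0,-0.09722],"jaw": -1}
    - {"translation": [-0.975,-0.1999,0.0],"turn": [0,0,-0.09722],"jaw": -1}
    - {"translation": [-0.975,-0.1999,0.0],"turn": [0,0,-0.09722],"jaw": -1}

```text
t: 1.68
tcp_pos: [560.6, -111.5, 329.0]
eef_rot: [0.889, -0.458, -0.001, -0.0]
wrist_force: [-0.1, -1.1, 0.6]
finger_gap: 85.6
```

move_arm:
  plan:
    - {"translation": [-0.7167,-0.5019,0.0],"turn": [0,0,-0.08334],"jaw": -1}
    - {"translation": [-0.7167,-0.5019,0.0],"turn": [0,0,-0.08334],"jaw": -1}
    - {"translation": [-0.7167,-0.5019,0.0],"turn": [0,0,-0.08334],"jaw": -1}
    - {"translation": [-0.7167,-0.5019,0.0],"turn": [0,0,-0.08334],"jaw": -1}
    - {"translation": [-0.7167,-0.5019,0.0],"turn": [0,0,-0.08334],"jaw": -1}
    - {"translation": [-0.7167,-0.5019,0.0],"turn": [0,0,-0.08334],"jaw": -1}

```text
t: 2.18
tcp_pos: [560.1, 61.4, 328.9]
eef_rot: [0.977, -0.215, -0.001, 0.0]
wrist_force: [-0.7, -0.2, -0.4]
finger_gap: 85.5
```

move_arm:
  plan:
    - {"translation": [-0.7444,-0.5908,0.0],"turn": [0,0,-0.05278],"jaw": -1}
    - {"translation": [-0.7444,-0.5908,0.0],"turn": [0,0,-0.05278],"jaw": -1}
    - {"translation": [-0.7444,-0.5908,0.0],"turn": [0,0,-0.05278],"jaw": -1}
    - {"translation": [-0.7444,-0.5908,0.0],"turn": [0,0,-0.05278],"jaw": -1}
    - {"translation": [-0.7444,-0.5908,0.0],"turn": [0,0,-0.05278],"jaw": -1}
    - {"translation": [-0.7444,-0.5908,0.0],"turn": [0,0,-0.05278],"jaw": -1}
    - {"translation": [-0.7444,-0.5908,0.0],"turn": [0,0,-0.05278],"jaw": -1}

```text
t: 2.77
tcp_pos: [475.2, 229.5, 329.6]
eef_rot: [0.999, -0.053, -0.0, 0.0]
wrist_force: [-0.1, -0.6, 0.6]
finger_gap: 85.4
```

```bash
python3 - <<'E'
from mv import *
d=np.deg2rad
chk()
row([441,354,220],down(d(-6)))
E
```

```text
t 2.77 tcp [475.2 229.5 329.6] err [ 0.2 -0.5 -0.4] rot 0.09 F [-0.1 -0.6  0.6] gap 85.4 j [ 0.82  0.06 -0.15  0.   -1.36  0.64]
T [-0.2339, -0.5988, 0.55] W [-0.0, -0.0, 0.0] rows>= 5
```

move_arm:
  plan:
    - {"translation": [-0.2339,-0.5988,0.55],"turn": [0,0,0],"jaw": -1}
    - {"translation": [-0.2339,-0.5988,0.55],"turn": [0,0,0],"jaw": -1}
    - {"translation": [-0.2339,-0.5988,0.55],"turn": [0,0,0],"jaw": -1}
    - {"translation": [-0.2339,-0.5988,0.55],"turn": [0,0,0],"jaw": -1}
    - {"translation": [-0.2339,-0.5988,0.55],"turn": [0,0,0],"jaw": -1}
    - {"translation": [-0.2339,-0.5988,0.55],"turn": [0,0,0],"jaw": -1}
    - {"translation": [-0.2339,-0.5988,0.55],"turn": [0,0,0],"jaw": -1}

```text
t: 3.35
tcp_pos: [442.5, 352.6, 219.9]
eef_rot: [0.999, -0.053, -0.0, 0.001]
wrist_force: [0.6, -0.4, -0.8]
finger_gap: 85.4
```

```bash
python3 - <<'E'
from mv import *
from h import *
chk()
for n,(x0,y0,x1,y1) in(('scene',(260,70,380,180)),('top',(120,170,240,280))):
    f=shot(n,n+'1')['frame'][y0:y1,x0:x1]; cv2.imwrite(f'pics/{n}1c.png',cv2.resize(f,None,fx=5,fy=5,interpolation=cv2.INTER_CUBIC))
E
```

```text
t 3.35 tcp [442.5 352.6 219.9] err [ 1.5 -1.4 -0.1] rot 0.14 F [ 0.6 -0.4 -0.8] gap 85.4 j [ 1.02  0.19 -0.25  0.   -1.13  0.44]
```

View pics/scene1c.png

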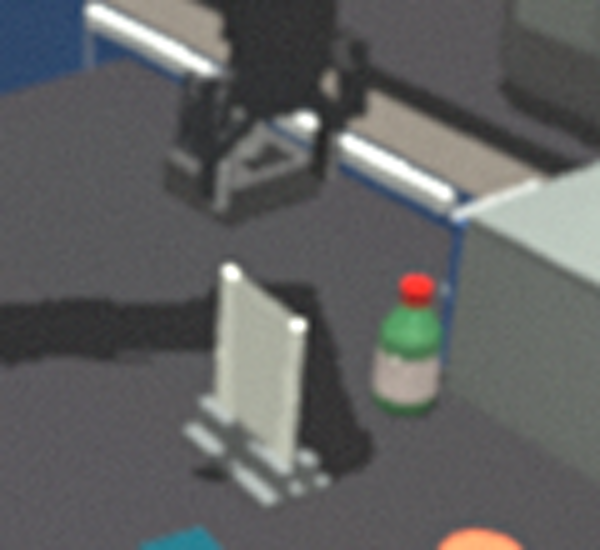

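View pics/top1c.png

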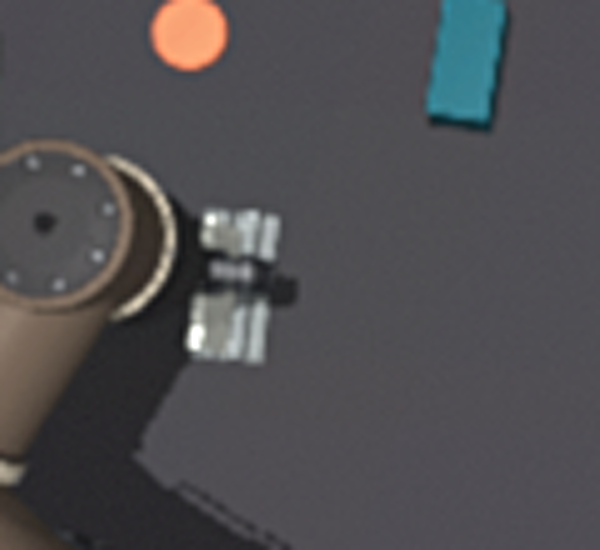

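```bash
python3 - <<'E'
from mv import *
from fit import *
c=np.load('scene1.npz')
for p in ([442.5,352.6,220],[442.5+4.5,352.6+42,233],[442.5-4.5,352.6-42,233]): print((proj(c,p)-[260,70])*5)
row([441,354,114],down(np.deg2rad(-6)))
E
```

```text
[[263.59116315 206.4545908 ]]
[[312.98593277 176.89583536]]
[[215.50822987 203.76139291]]
T [-0.0, -0.0, 0.53] W [-0.0, -0.0, 0.0] rows>= 3
```

move_arm:
  plan:
    - {"translation": [0,0,0.15],"turn": [0,0,0],"jaw": -1}
    - {"translation": [0,0,0.28],"turn": [0,0,0],"jaw": -1}
    - {"translation": [0,0,0.4],"turn": [0,0,0],"jaw": -1}
    - {"translation": [0,0,0.5],"turn": [0,0,0],"jaw": -1}
    - {"translation": [0,0,0.53],"turn": [0,0,0],"jaw": -1}
    - {"translation": [0,0,0.53],"turn": [0,0,0],"jaw": -0.3}
    - {"translation": [0,0,0.53],"turn": [0,0,0],"jaw": 0}
    - {"translation": [0,0,0.53],"turn": [0,0,0],"jaw": 0.3}
    - {"translation": [0,0,0.53],"turn": [0,0,0],"jaw": 0.5}
    - {"translation": [0,0,0.53],"turn": [0,0,0],"jaw": 0.5}

```text
t: 4.28
tcp_pos: [441.9, 354.4, 115.3]
eef_rot: [0.999, -0.053, 0.001, -0.001]
wrist_force: [0.2, 0.5, 0.3]
finger_gap: 25.2
```

```bash
python3 - <<'E'
from mv import *
from fit import *
chk()
for n,(x0,y0,x1,y1) in(('scene',(260,70,380,180)),('top',(120,170,240,280))):
    f=shot(n,n+'2')['frame'][y0:y1,x0:x1]; cv2.imwrite(f'pics/{n}2c.png',cv2.resize(f,None,fx=5,fy=5,interpolation=cv2.INTER_CUBIC))
E
```

```text
t 4.28 tcp [441.9 354.4 115.3] err [0.9 0.4 1.3] rot 0.13 F [0.2 0.5 0.3] gap 25.2 j [ 1.02  0.28 -0.39  0.   -0.9   0.44]
```

View pics/scene2c.png

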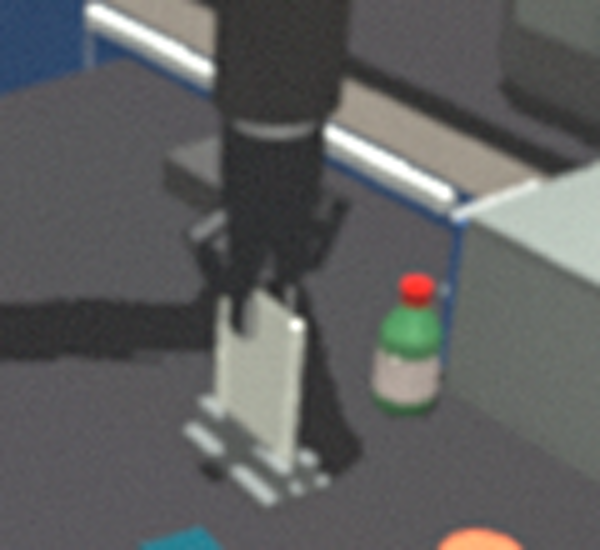

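View pics/top2c.png

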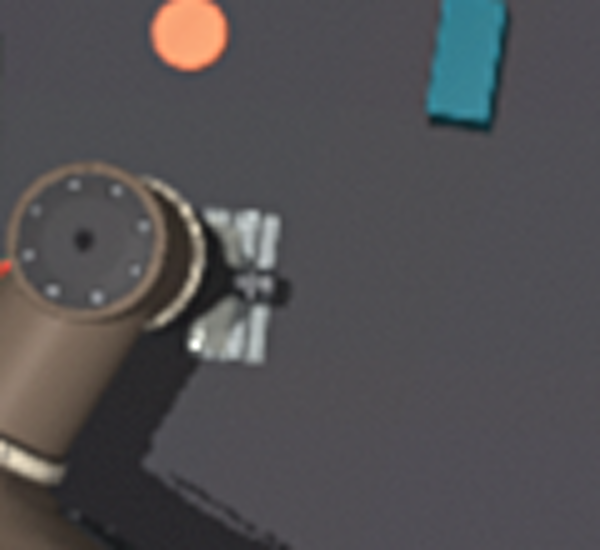

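move_arm:
  plan:
    - {"translation": [0,0,0],"turn": [0,0,0],"jaw": 0.7}
    - {"translation": [0,0,0],"turn": [0,0,0],"jaw": 0.85}
    - {"translation": [0,0,0],"turn": [0,0,0],"jaw": 1}
    - {"translation": [0,0,0],"turn": [0,0,0],"jaw": 1}
    - {"translation": [0,0,0],"turn": [0,0,0],"jaw": 1}
    - {"translation": [0,0,0],"turn": [0,0,0],"jaw": 1}

```text
t: 4.88
tcp_pos: [441.6, 354.2, 114.4]
eef_rot: [0.999, -0.052, 0.0, -0.0]
wrist_force: [-1.5, 0.6, 6.1]
finger_gap: 7.3
```

```bash
python3 - <<'E'
from mv import *
chk()
row([441,354,254],down(np.deg2rad(-6)))
E
```

```text
t 4.88 tcp [441.6 354.2 114.4] err [0.6 0.2 0.4] rot 0.04 F [-1.5  0.6  6.1] gap 7.3 j [ 1.02  0.29 -0.39  0.   -0.9   0.44]
T [-0.0, -0.0, -0.7] W [-0.0, -0.0, 0.0] rows>= 4
```

move_arm:
  plan:
    - {"translation": [0,0,-0.08],"turn": [0,0,0],"jaw": 1}
    - {"translation": [0,0,-0.18],"turn": [0,0,0],"jaw": 1}
    - {"translation": [0,0,-0.3],"turn": [0,0,0],"jaw": 1}
    - {"translation": [0,0,-0.45],"turn": [0,0,0],"jaw": 1}
    - {"translation": [0,0,-0.58],"turn": [0,0,0],"jaw": 1}
    - {"translation": [0,0,-0.67],"turn": [0,0,0],"jaw": 1}
    - {"translation": [0,0,-0.7],"turn": [0,0,0],"jaw": 1}
    - {"translation": [0,0,-0.7],"turn": [0,0,0],"jaw": 1}
    - {"translation": [0,0,-0.7],"turn": [0,0,0],"jaw": 1}

```text
t: 5.63
tcp_pos: [440.8, 353.5, 252.5]
eef_rot: [0.999, -0.053, -0.001, 0.001]
wrist_force: [-0.3, -0.2, -2.1]
finger_gap: 7.0
```

```bash
python3 - <<'E'
from mv import *
from fit import *
chk()
for n,(x0,y0,x1,y1) in(('scene',(260,50,380,160)),('top',(120,170,240,280))):
    f=shot(n,n+'3')['frame'][y0:y1,x0:x1]; cv2.imwrite(f'pics/{n}3c.png',cv2.resize(f,None,fx=5,fy=5,interpolation=cv2.INTER_CUBIC))
c=np.load('scene3.npz');w=pts(c);H,S,V=hsv(c)
m=(S<60)&(V>110)&(abs(w[...,0]-445)<70)&(abs(w[...,1]-354)<30)&(w[...,2]>135)
q=w[m];ce=q.mean(0); u,s,vt=np.linalg.svd(q-ce); print(m.sum(),'plane',ce,vt[2],s/np.sqrt(len(q)), np.percentile(q,[1,99],axis=0))
E
```

```text
t 5.63 tcp [440.8 353.5 252.5] err [-0.2 -0.5 -1.5] rot 0.12 F [-0.3 -0.2 -2.1] gap 7.0 j [ 1.02  0.17 -0.2  -0.   -1.21  0.44]
746 plane [458.72340033 350.16949273 279.10029516] [ 0.08028391  0.99676429 -0.00392889] [133.36342289  26.73511103   8.99006219] [[395.57671949 325.36592251 146.00013719]
 [496.00530993 379.35129754 581.54446437]]
```

View pics/scene3c.png

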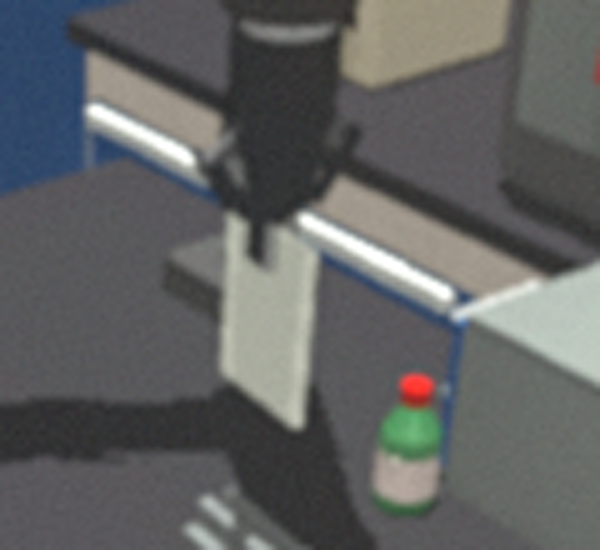

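```bash
cat > tgt.py <<'E'
from mv import *
B=np.array([624,158.5,0]); a=-0.16; bx=np.array([np.cos(a),np.sin(a),0]); by=np.array([-np.sin(a),np.cos(a),0]); ez=np.array([0,0,1.])
def Rt(th):
    z=-(np.sin(th)*by+np.cos(th)*ez); return R.from_matrix(np.stack([bx,np.cross(z,bx),z],1))
def T(x,y,z): return B+bx*x+by*y+ez*z
E
python3 - <<'E'
from tgt import *
from fit import *
c=np.load('scene3.npz');w=pts(c);H,S,V=hsv(c)
m=(S<60)&(V>110)&(abs(w[...,0]-445)<70)&(abs(w[...,1]-352)<12)&(w[...,2]>120)&(w[...,2]<275)
q=w[m]
for z in range(140,270,15):
    k=q[abs(q[:,2]-z)<6]; 
    if len(k)>4: print(z,len(k),np.round(np.percentile(k[:,0],[2,98])),np.round(np.median(k[:,1]),1))
print('zmin by column',[ (x,round(np.percentile(q[abs(q[:,0]-x)<8][:,2],2))) for x in range(400,490,15) if (abs(q[:,0]-x)<8).sum()>3])
row([530,255,254],down(np.deg2rad(-8)))
row(T(0,-35,230),Rt(np.deg2rad(9)))
row(T(0,-29,150),Rt(np.deg2rad(18)))
E
```

```text
140 8 [421. 493.] 352.8
155 49 [399. 494.] 350.9
170 51 [396. 494.] 350.7
185 53 [398. 495.] 349.9
200 56 [395. 495.] 350.9
215 46 [402. 495.] 349.5
230 59 [402. 494.] 349.6
245 51 [401. 495.] 350.7
260 42 [396. 494.] 348.4
zmin by column [(400, 154), (415, 147), (430, 145), (445, 147), (460, 151), (475, 147)]
T [0.4943, 0.4458, 0.0] W [-0.0, -0.0, 0.00556] rows>= 4
T [0.529, 0.5873, 0.12] W [-0.025, -0.00025, 0.00324] rows>= 4
T [-0.0, -0.0922, 0.3904] W [-0.025, -0.0, -0.0] rows>= 2
```

move_arm:
  plan:
    - {"translation": [0.12,0.11,0],"turn": [0,0,0.0014],"jaw": 1}
    - {"translation": [0.25,0.225,0],"turn": [0,0,0.003],"jaw": 1}
    - {"translation": [0.38,0.345,0],"turn": [0,0,0.0045],"jaw": 1}
    - {"translation": [0.46,0.415,0],"turn": [0,0,0.005],"jaw": 1}
    - {"translation": [0.4943,0.4458,0.0],"turn": [0,0,0.00556],"jaw": 1}

```text
t: 6.15
tcp_pos: [531.3, 252.4, 252.0]
eef_rot: [0.997, -0.071, -0.001, 0.001]
wrist_force: [-0.4, 0.2, -2.9]
finger_gap: 7.6
```

move_arm:
  plan:
    - {"translation": [0.13,0.147,0.03],"turn": [-0.00625,-6e-05,0.0008],"jaw": 1}
    - {"translation": [0.26,0.29,0.06],"turn": [-0.0125,-0.00013,0.0016],"jaw": 1}
    - {"translation": [0.4,0.44,0.09],"turn": [-0.019,-0.0002,0.0024],"jaw": 1}
    - {"translation": [0.5,0.55,0.11],"turn": [-0.023,-0.0002,0.003],"jaw": 1}
    - {"translation": [0.529,0.5873,0.12],"turn": [-0.025,-0.00025,0.00324],"jaw": 1}
    - {"translation": [0.529,0.5873,0.12],"turn": [-0.025,-0.00025,0.00324],"jaw": 1}

```text
t: 6.65
tcp_pos: [618.7, 122.0, 227.0]
eef_rot: [0.993, -0.081, -0.008, 0.08]
wrist_force: [0.5, 0.4, -2.1]
finger_gap: 7.0
```

move_arm:
  plan:
    - {"translation": [0,-0.02,0.09],"turn": [-0.006,0,0],"jaw": 1}
    - {"translation": [0,-0.045,0.19],"turn": [-0.0125,0,0],"jaw": 1}
    - {"translation": [0,-0.07,0.29],"turn": [-0.019,0,0],"jaw": 1}
    - {"translation": [0,-0.085,0.36],"turn": [-0.023,0,0],"jaw": 1}
    - {"translation": [0,-0.0922,0.3904],"turn": [-0.025,0,0],"jaw": 1}
    - {"translation": [0,-0.0922,0.3904],"turn": [-0.025,0,0],"jaw": 1}
    - {"translation": [0,-0.0922,0.3904],"turn": [-0.025,0,0],"jaw": 1}

```text
t: 7.23
tcp_pos: [619.8, 130.3, 150.3]
eef_rot: [0.985, -0.079, -0.012, 0.156]
wrist_force: [-0.5, -0.9, -1.3]
finger_gap: 7.6
```

```bash
python3 - <<'E'
from tgt import *
from fit import *
chk()
for n,(x0,y0,x1,y1) in(('scene',(240,110,360,220)),('top',(150,130,270,240))):
    f=shot(n,n+'4')['frame'][y0:y1,x0:x1]; cv2.imwrite(f'pics/{n}4c.png',cv2.resize(f,None,fx=5,fy=5,interpolation=cv2.INTER_CUBIC))
E
```

```text
t 7.23 tcp [619.8 130.3 150.3] err [0.4 0.4 0.3] rot 0.04 F [-0.5 -0.9 -1.3] gap 7.6 j [ 0.64  0.44 -0.19  0.23 -1.18  0.65]
```

View pics/scene4c.png

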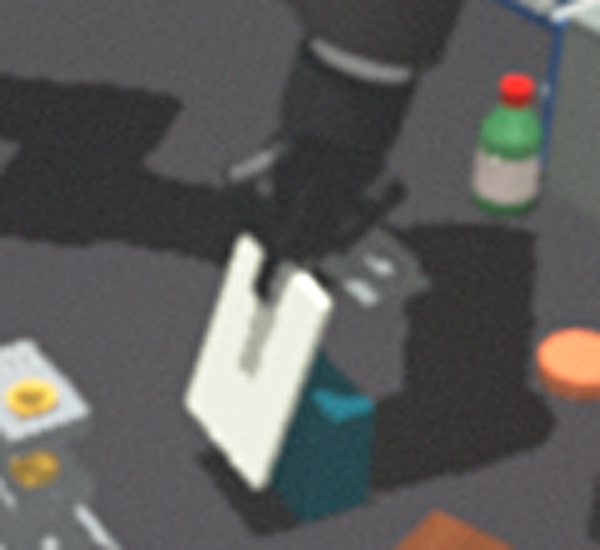

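View pics/top4c.png

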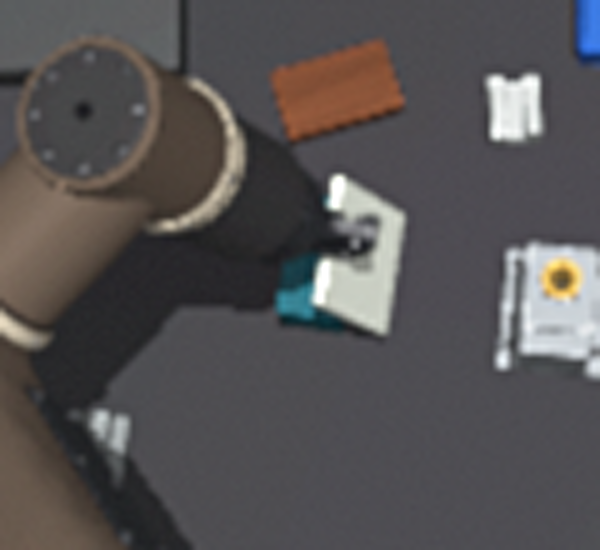

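```bash
python3 - <<'E'
from tgt import *
row(T(0,-29,107),Rt(np.deg2rad(18)))
row(T(0,-29,103.5),Rt(np.deg2rad(18)))
E
```

```text
T [-0.0, -0.0664, 0.2045] W [0.0, -0.0, -0.0] rows>= 2
T [-0.0, -0.0054, 0.0166] W [0.0, -0.0, -0.0] rows>= 1
```

move_arm:
  plan:
    - {"translation": [0,-0.02,0.06],"turn": [0,0,0],"jaw": 1}
    - {"translation": [0,-0.04,0.123],"turn": [0,0,0],"jaw": 1}
    - {"translation": [0,-0.058,0.178],"turn": [0,0,0],"jaw": 1}
    - {"translation": [0,-0.0664,0.2045],"turn": [0,0,0],"jaw": 1}
    - {"translation": [0,-0.0664,0.2045],"turn": [0,0,0],"jaw": 1}

```text
t: 7.75
tcp_pos: [619.0, 129.0, 105.4]
eef_rot: [0.984, -0.079, -0.014, 0.157]
wrist_force: [0.1, -0.4, -1.5]
finger_gap: 7.4
```

move_arm:
  plan:
    - {"translation": [0,-0.0027,0.0083],"turn": [0,0,0],"jaw": 1}
    - {"translation": [0,-0.0054,0.0166],"turn": [0,0,0],"jaw": 1}
    - {"translation": [0,-0.0054,0.0166],"turn": [0,0,0],"jaw": 1}
    - {"translation": [0,-0.0054,0.0166],"turn": [0,0,0],"jaw": 1}

```text
t: 8.08
tcp_pos: [620.2, 130.0, 104.3]
eef_rot: [0.985, -0.079, -0.012, 0.156]
wrist_force: [0.3, 0.2, 1.1]
finger_gap: 7.3
```

```bash
python3 - <<'E'
from tgt import *
from fit import *
chk()
for n,(x0,y0,x1,y1) in(('scene',(240,110,360,220)),):
    f=shot(n,n+'5')['frame'][y0:y1,x0:x1]; cv2.imwrite(f'pics/{n}5c.png',cv2.resize(f,None,fx=5,fy=5,interpolation=cv2.INTER_CUBIC))
row(T(0,-26,103.5),Rt(np.deg2rad(18)))
E
```

```text
t 8.08 tcp [620.2 130.  104.3] err [0.9 0.1 0.8] rot 0.08 F [0.3 0.2 1.1] gap 7.3 j [ 0.64  0.48 -0.24  0.25 -1.09  0.63]
T [-0.0, -0.0143, -0.0046] W [0.0, -0.0, -0.0] rows>= 1
```

View pics/scene5c.png

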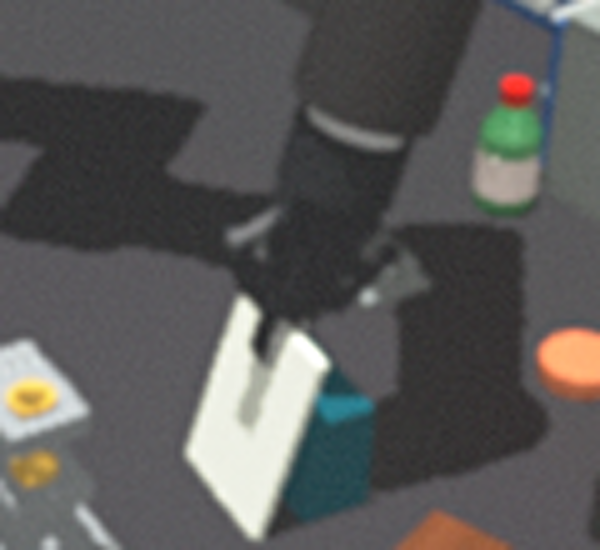

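move_arm:
  plan:
    - {"translation": [0,-0.007,-0.0023],"turn": [0,0,0],"jaw": 1}
    - {"translation": [0,-0.0143,-0.0046],"turn": [0,0,0],"jaw": 1}
    - {"translation": [0,-0.0143,-0.0046],"turn": [0,0,0],"jaw": 1}
    - {"translation": [0,-0.0143,-0.0046],"turn": [0,0,0],"jaw": 1}

```text
t: 8.47
tcp_pos: [620.3, 132.5, 104.0]
eef_rot: [0.984, -0.079, -0.012, 0.156]
wrist_force: [-0.5, -2.2, 4.7]
finger_gap: 7.3
```

```bash
python3 - <<'E'
from tgt import *
chk()
row(T(0,-23,103.5),Rt(np.deg2rad(18)))
E
```

```text
t 8.47 tcp [620.3 132.5 104. ] err [ 0.4 -0.4  0.5] rot 0.04 F [-0.5 -2.2  4.7] gap 7.3 j [ 0.64  0.49 -0.24  0.24 -1.09  0.63]
T [-0.0, -0.0143, -0.0047] W [0.0, -0.0, -0.0] rows>= 1
```

move_arm:
  plan:
    - {"translation": [0,-0.007,-0.0023],"turn": [0,0,0],"jaw": 1}
    - {"translation": [0,-0.0143,-0.0047],"turn": [0,0,0],"jaw": 1}
    - {"translation": [0,-0.0143,-0.0047],"turn": [0,0,0],"jaw": 1}
    - {"translation": [0,-0.0143,-0.0047],"turn": [0,0,0],"jaw": 1}

```text
t: 8.8
tcp_pos: [620.4, 134.4, 103.8]
eef_rot: [0.984, -0.079, -0.013, 0.157]
wrist_force: [0.9, -6.3, 5.4]
finger_gap: 6.9
```

```bash
python3 - <<'E'
from tgt import *
from fit import *
chk()
for n,(x0,y0,x1,y1) in(('scene',(240,110,360,220)),):
    f=shot(n,n+'6')['frame'][y0:y1,x0:x1]; cv2.imwrite(f'pics/{n}6c.png',cv2.resize(f,None,fx=5,fy=5,interpolation=cv2.INTER_CUBIC))
row(T(0,-21,103.5),Rt(np.deg2rad(18)),commit=False)
E
```

```text
t 8.8 tcp [620.4 134.4 103.8] err [ 0.1 -1.4  0.3] rot 0.15 F [ 0.9 -6.3  5.4] gap 6.9 j [ 0.65  0.49 -0.23  0.24 -1.09  0.62]
T [-0.0, -0.0095, -0.003] W [0.0, -0.0, -0.0] rows>= 1
```

View pics/scene6c.png

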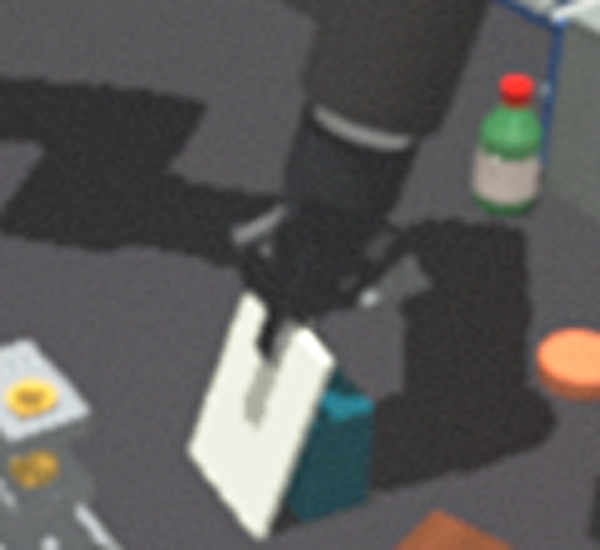

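move_arm:
  plan:
    - {"translation": [0,0,0],"turn": [0,0,0],"jaw": 0.8}
    - {"translation": [0,0,0],"turn": [0,0,0],"jaw": 0.7}
    - {"translation": [0,0,0],"turn": [0,0,0],"jaw": 0.6}
    - {"translation": [0,0,0],"turn": [0,0,0],"jaw": 0.5}
    - {"translation": [0,0,0],"turn": [0,0,0],"jaw": 0.4}
    - {"translation": [0,0,0],"turn": [0,0,0],"jaw": 0.4}
    - {"translation": [0,0,0],"turn": [0,0,0],"jaw": 0.4}

```text
t: 9.43
tcp_pos: [620.7, 135.9, 103.4]
eef_rot: [0.985, -0.079, -0.013, 0.156]
wrist_force: [0.3, 0.2, 0.1]
finger_gap: 25.3
```

```bash
python3 - <<'E'
from tgt import *
from fit import *
chk()
for n,(x0,y0,x1,y1) in(('scene',(240,110,360,220)),):
    f=shot(n,n+'7')['frame'][y0:y1,x0:x1]; cv2.imwrite(f'pics/{n}7c.png',cv2.resize(f,None,fx=5,fy=5,interpolation=cv2.INTER_CUBIC))
E
```

```text
t 9.43 tcp [620.7 135.9 103.4] err [ 0.4  0.1 -0.1] rot 0.02 F [0.3 0.2 0.1] gap 25.3 j [ 0.65  0.49 -0.23  0.24 -1.09  0.62]
```

View pics/scene7c.png

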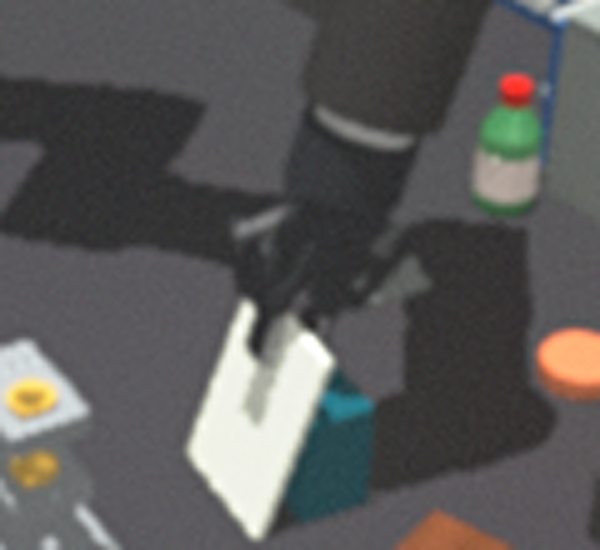

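move_arm:
  plan:
    - {"translation": [0,0,-0.04],"turn": [0,0,0],"jaw": 0.4}
    - {"translation": [0,0,-0.1],"turn": [0,0,0],"jaw": 0.4}
    - {"translation": [0,0,-0.2],"turn": [0,0,0],"jaw": 0.4}
    - {"translation": [0,0,-0.35],"turn": [0,0,0],"jaw": 0.4}
    - {"translation": [0,0,-0.5],"turn": [0,0,0],"jaw": 0.4}
    - {"translation": [0,0,-0.65],"turn": [0,0,0],"jaw": -0.2}
    - {"translation": [0,0,-0.8],"turn": [0,0,0],"jaw": -0.2}
    - {"translation": [0,0,-0.8],"turn": [0,0,0],"jaw": -0.2}

```text
t: 10.15
tcp_pos: [631.2, 186.9, 262.9]
eef_rot: [0.985, -0.079, -0.008, 0.153]
wrist_force: [1.3, 0.0, 0.7]
finger_gap: 51.4
```

```bash
python3 - <<'E'
from tgt import *
from fit import *
p,r=load(); save(p+r.apply([0,0,-160]),r); chk()
for n,(x0,y0,x1,y1) in(('scene',(240,110,360,220)),):
    f=shot(n,n+'8')['frame'][y0:y1,x0:x1]; cv2.imwrite(f'pics/{n}8c.png',cv2.resize(f,None,fx=5,fy=5,interpolation=cv2.INTER_CUBIC))
c=np.load('scene8.npz');w=pts(c);H,S,V=hsv(c)
m=(S<60)&(V>140)&(abs(w[...,0]-620)<90)&(abs(w[...,1]-120)<50)&(w[...,2]>8)&(w[...,2]<125)
q=w[m]; ce=np.median(q,0);u,s,vt=np.linalg.svd(q-q.mean(0)); print(m.sum(),ce,vt[2],np.degrees(np.arcsin(abs(vt[2][2]))),s/np.sqrt(len(q)))
d=ce-B; print('block frame x,y',d@bx,d@by)
E
```

```text
t 10.15 tcp [631.2 186.9 262.9] err [3.  2.3 7.2] rot 0.58 F [1.3 0.  0.7] gap 51.4 j [ 0.7   0.41  0.04  0.21 -1.43  0.66]
673 [626.627483   118.45575681  68.71181694] [-0.15059134 -0.93147777  0.33116675] 19.33960752760392 [35.86651597 29.94509908  1.67969722]
block frame x,y 8.973699915469748 -39.114163539138865
```

View pics/scene8c.png

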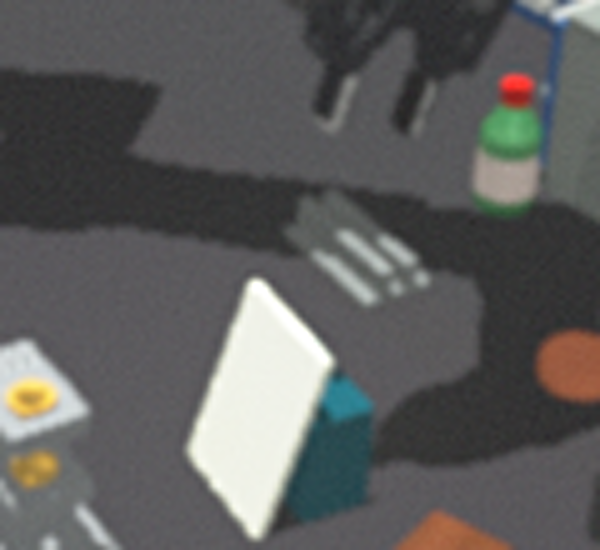

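The white face now measures 19° of slant, against the block's near face and about 9 mm off its centre, and the panel has been let go. Next is the green pin.

```bash
python3 - <<'E'
from tgt import *
d=np.deg2rad
chk()
row([600,40,330],down(d(-30)))
row([560,-125,330],down(d(-65)))
row([455,-285,300],down(d(-103)))
E
```

```text
t 10.2 tcp [630.1 186.2 259.8] err [1.9 1.6 4.1] rot 0.4 F [ 0.1 -0.4 -1. ] gap 51.4 j [ 0.7   0.41  0.04  0.21 -1.43  0.66]
T [-0.0241, 0.8151, -0.1259] W [0.04945, -0.00909, 0.05739] rows>= 4
T [0.2394, 0.8145, -0.0] W [-1e-05, -0.0, 0.09722] rows>= 5
T [0.5031, 0.8139, 0.15] W [0.0, -0.0, 0.10555] rows>= 6
```

move_arm:
  plan:
    - {"translation": [0,0.2,-0.12],"turn": [0.012,-0.002,0.014],"jaw": -0.2}
    - {"translation": [-0.0241,0.8151,-0.1259],"turn": [0.04945,-0.00909,0.05739],"jaw": -0.4}
    - {"translation": [-0.0241,0.8151,-0.1259],"turn": [0.04945,-0.00909,0.05739],"jaw": -0.4}
    - {"translation": [-0.0241,0.8151,-0.1259],"turn": [0.04945,-0.00909,0.05739],"jaw": -0.4}
    - {"translation": [-0.0241,0.8151,-0.1259],"turn": [0.04945,-0.00909,0.05739],"jaw": -0.4}
    - {"translation": [-0.0241,0.8151,-0.1259],"turn": [0.04945,-0.00909,0.05739],"jaw": -0.4}
    - {"translation": [-0.0241,0.8151,-0.1259],"turn": [0.04945,-0.00909,0.05739],"jaw": -0.4}

```text
t: 10.78
tcp_pos: [599.9, 38.8, 330.2]
eef_rot: [0.966, -0.26, 0.0, -0.0]
wrist_force: [1.1, -0.1, -0.0]
finger_gap: 59.5
```

move_arm:
  plan:
    - {"translation": [0.2394,0.8145,0],"turn": [-1e-05,0,0.09722],"jaw": -0.4}
    - {"translation": [0.2394,0.8145,0],"turn": [-1e-05,0,0.09722],"jaw": -0.4}
    - {"translation": [0.2394,0.8145,0],"turn": [-1e-05,0,0.09722],"jaw": -0.4}
    - {"translation": [0.2394,0.8145,0],"turn": [-1e-05,0,0.09722],"jaw": -0.4}
    - {"translation": [0.2394,0.8145,0],"turn": [-1e-05,0,0.09722],"jaw": -0.4}
    - {"translation": [0.2394,0.8145,0],"turn": [-1e-05,0,0.09722],"jaw": -0.4}

```text
t: 11.28
tcp_pos: [559.8, -125.7, 328.6]
eef_rot: [0.842, -0.54, -0.001, 0.001]
wrist_force: [0.9, 0.8, -0.0]
finger_gap: 59.8
```

move_arm:
  plan:
    - {"translation": [0.5031,0.8139,0.15],"turn": [0,0,0.10555],"jaw": -0.4}
    - {"translation": [0.5031,0.8139,0.15],"turn": [0,0,0.10555],"jaw": -0.4}
    - {"translation": [0.5031,0.8139,0.15],"turn": [0,0,0.10555],"jaw": -0.4}
    - {"translation": [0.5031,0.8139,0.15],"turn": [0,0,0.10555],"jaw": -0.4}
    - {"translation": [0.5031,0.8139,0.15],"turn": [0,0,0.10555],"jaw": -0.4}
    - {"translation": [0.5031,0.8139,0.15],"turn": [0,0,0.10555],"jaw": -0.4}
    - {"translation": [0.5031,0.8139,0.15],"turn": [0,0,0.10555],"jaw": -0.4}
    - {"translation": [0.5031,0.8139,0.15],"turn": [0,0,0.10555],"jaw": -0.4}

```text
t: 11.95
tcp_pos: [456.1, -283.8, 299.2]
eef_rot: [-0.625, 0.781, 0.001, -0.0]
wrist_force: [-0.6, 0.1, 0.1]
finger_gap: 60.0
```

```bash
python3 - <<'E'
from tgt import *
chk()
row([417,-358,230],down(np.deg2rad(-103)))
E
```

```text
t 11.95 tcp [ 456.1 -283.8  299.2] err [ 1.1  1.2 -0.8] rot 0.33 F [-0.6  0.1  0.1] gap 60.0 j [-0.19  0.09 -0.18 -0.   -1.3  -0.03]
T [0.3984, 0.103, 0.35] W [0.0, -0.0, 0.0] rows>= 3
```

move_arm:
  plan:
    - {"translation": [0.13,0.035,0.12],"turn": [0,0,0],"jaw": -0.4}
    - {"translation": [0.3,0.08,0.26],"turn": [0,0,0],"jaw": -0.4}
    - {"translation": [0.3984,0.103,0.35],"turn": [0,0,0],"jaw": -0.4}
    - {"translation": [0.3984,0.103,0.35],"turn": [0,0,0],"jaw": -0.4}
    - {"translation": [0.3984,0.103,0.35],"turn": [0,0,0],"jaw": -0.4}
    - {"translation": [0.3984,0.103,0.35],"turn": [0,0,0],"jaw": -0.4}
    - {"translation": [0.3984,0.103,0.35],"turn": [0,0,0],"jaw": -0.4}

```text
t: 12.53
tcp_pos: [418.7, -357.3, 230.9]
eef_rot: [-0.624, 0.782, -0.001, 0.0]
wrist_force: [0.1, 0.3, -0.5]
finger_gap: 59.5
```

```bash
python3 - <<'E'
from tgt import *
from fit import *
chk()
for n,(x0,y0,x1,y1) in(('scene',(70,130,190,240)),('top',(290,170,410,280))):
    f=shot(n,n+'9')['frame'][y0:y1,x0:x1]; cv2.imwrite(f'pics/{n}9c.png',cv2.resize(f,None,fx=5,fy=5,interpolation=cv2.INTER_CUBIC))
    c=np.load(n+'9.npz'); print(n,(proj(c,[[417,-358,230],[417,-358,157],[435,-280,157]])-[x0,y0])*5)
E
```

```text
t 12.53 tcp [ 418.7 -357.3  230.9] err [1.7 0.7 0.9] rot 0.19 F [ 0.1  0.3 -0.5] gap 59.5 j [-0.35  0.15 -0.27  0.   -1.15  0.13]
scene [[240.59982553 211.30209273]
 [270.2002788  309.30985521]
 [403.94288102 278.26417446]]
top [[296.69603583 292.78599389]
 [277.6479492  298.19487834]
 [175.50249479 275.80883768]]
```

View pics/scene9c.png

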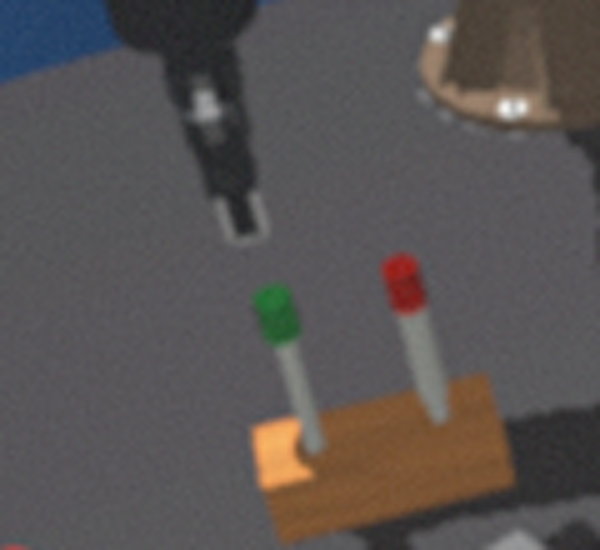

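View pics/top9c.png

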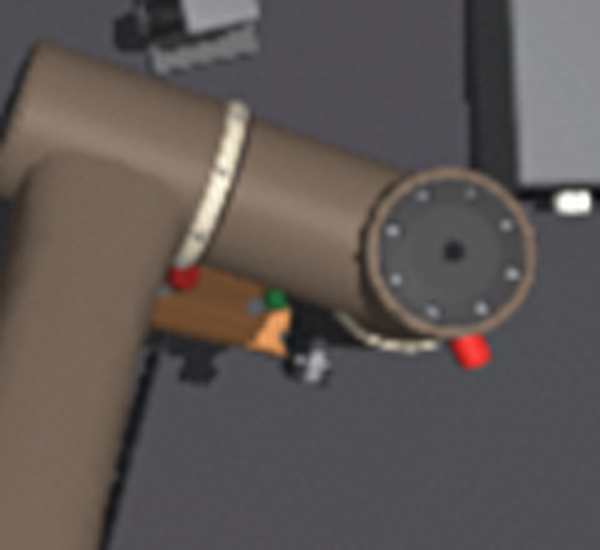

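```bash
python3 - <<'E'
from fit import *
c=np.load('scene9.npz'); H,S,V=hsv(c)
g=(H>42)&(H<85)&(S>90)&(V>30)
print(fit(c,g,lambda p:cyl(p[0],p[1],11,141,173),[418,-358],[5,5],(110,170,140,204)))
print(fit(c,g,lambda p:cyl(p[0],p[1],11,p[2]-32,p[2]),[418,-358,173],[5,5,4],(110,170,140,204)))
r=((H<8)|(H>170))&(S>110)&(V>30)
print(fit(c,r,lambda p:cyl(p[0],p[1],11,141,173),[435,-280],[5,5],(140,165,168,200)))
c=np.load('scene1.npz'); H,S,V=hsv(c)
g=(H>42)&(H<85)&(S>90)&(V>30)
print(fit(c,g,lambda p:cyl(p[0],p[1],11,141,173),[418,-358],[5,5],(110,170,140,204)))
c=np.load('top1.npz'); H,S,V=hsv(c)
g=(H>42)&(H<85)&(S>90)&(V>30)
print(fit(c,g,lambda p:cyl(p[0],p[1],11,141,173),[418,-358],[5,5],(335,218,358,242)))
r=((H<8)|(H>170))&(S>110)&(V>30)
print(fit(c,r,lambda p:cyl(p[0],p[1],11,141,173),[435,-280],[5,5],(314,214,335,236)))
E
```

```text
(array([ 420.61507034, -356.51146698]), np.float64(19.43529411764706), np.float64(77.0))
(array([ 420.73639706, -356.42637835,  172.05714566]), np.float64(19.207843137254905), np.float64(77.0))
(array([ 436.51201248, -282.22753525]), np.float64(15.325490196078432), np.float64(77.0))
(array([ 418.35972595, -356.68850708]), np.float64(18.00392156862745), np.float64(82.0))
(array([ 418.93971252, -357.97238159]), np.float64(12.749019607843136), np.float64(25.0))
(array([ 436.09903336, -283.83593559]), np.float64(7.070588235294117), np.float64(30.0))
```

```bash
python3 - <<'E'
from tgt import *
row([418.7,-357.2,139],down(np.deg2rad(-103)))
E
```

```text
T [-0.0058, -0.0074, 0.455] W [0.0, -0.0, 0.0] rows>= 3
```

move_arm:
  plan:
    - {"translation": [-0.0058,-0.0074,0.1],"turn": [0,0,0],"jaw": -0.4}
    - {"translation": [-0.0058,-0.0074,0.22],"turn": [0,0,0],"jaw": -0.4}
    - {"translation": [-0.0058,-0.0074,0.34],"turn": [0,0,0],"jaw": -0.4}
    - {"translation": [-0.0058,-0.0074,0.42],"turn": [0,0,0],"jaw": -0.4}
    - {"translation": [-0.0058,-0.0074,0.455],"turn": [0,0,0],"jaw": -0.4}
    - {"translation": [-0.0058,-0.0074,0.455],"turn": [0,0,0],"jaw": -0.4}
    - {"translation": [-0.0058,-0.0074,0.455],"turn": [0,0,0],"jaw": -0.2}

```text
t: 13.22
tcp_pos: [419.5, -357.3, 139.9]
eef_rot: [-0.623, 0.782, -0.0, 0.0]
wrist_force: [-0.5, -0.6, 0.5]
finger_gap: 51.3
```

```bash
python3 - <<'E'
from tgt import *
from fit import *
chk()
for n,(x0,y0,x1,y1) in(('scene',(70,130,190,240)),('top',(290,170,410,280))):
    f=shot(n,n+'10')['frame'][y0:y1,x0:x1]; cv2.imwrite(f'pics/{n}10c.png',cv2.resize(f,None,fx=5,fy=5,interpolation=cv2.INTER_CUBIC))
E
```

```text
t 13.22 tcp [ 419.5 -357.3  139.9] err [ 0.8 -0.1  0.9] rot 0.06 F [-0.5 -0.6  0.5] gap 51.3 j [-0.35  0.23 -0.39  0.   -0.95  0.12]
```

View pics/scene10c.png

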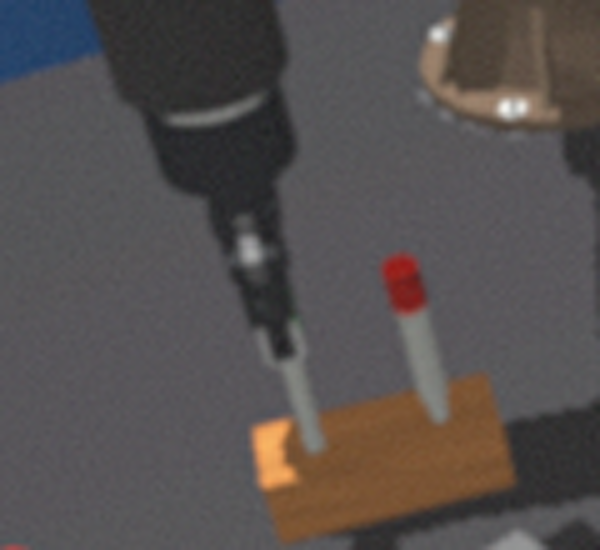

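View pics/top10c.png

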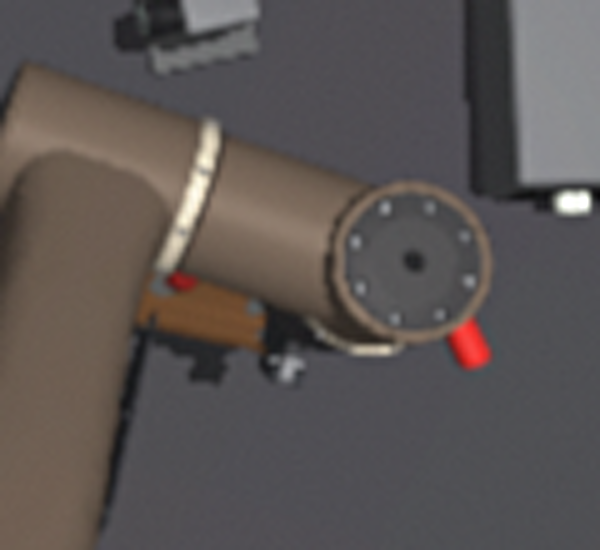

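move_arm:
  plan:
    - {"translation": [0,0,0],"turn": [0,0,0],"jaw": 0.2}
    - {"translation": [0,0,0],"turn": [0,0,0],"jaw": 0.4}
    - {"translation": [0,0,0],"turn": [0,0,0],"jaw": 0.55}
    - {"translation": [0,0,0],"turn": [0,0,0],"jaw": 0.8}
    - {"translation": [0,0,0],"turn": [0,0,0],"jaw": 1}
    - {"translation": [0,0,0],"turn": [0,0,0],"jaw": 1}
    - {"translation": [0,0,0],"turn": [0,0,0],"jaw": 1}

```text
t: 13.9
tcp_pos: [419.2, -357.7, 139.9]
eef_rot: [-0.622, 0.783, -0.001, 0.0]
wrist_force: [-1.3, -1.3, 5.8]
finger_gap: 20.4
```

```bash
python3 - <<'E'
from tgt import *
chk()
row([418.7,-357.2,300],down(np.deg2rad(-103)))
E
```

```text
t 13.9 tcp [ 419.2 -357.7  139.9] err [ 0.5 -0.5  0.9] rot 0.08 F [-1.3 -1.3  5.8] gap 20.4 j [-0.35  0.23 -0.39  0.   -0.95  0.12]
T [-0.0, 0.0, -0.805] W [0.0, -0.0, 0.0] rows>= 4
```

move_arm:
  plan:
    - {"translation": [0,0,-0.08],"turn": [0,0,0],"jaw": 1}
    - {"translation": [0,0,-0.18],"turn": [0,0,0],"jaw": 1}
    - {"translation": [0,0,-0.3],"turn": [0,0,0],"jaw": 1}
    - {"translation": [0,0,-0.45],"turn": [0,0,0],"jaw": 1}
    - {"translation": [0,0,-0.6],"turn": [0,0,0],"jaw": 1}
    - {"translation": [0,0,-0.72],"turn": [0,0,0],"jaw": 1}
    - {"translation": [0,0,-0.79],"turn": [0,0,0],"jaw": 1}
    - {"translation": [0,0,-0.805],"turn": [0,0,0],"jaw": 1}
    - {"translation": [0,0,-0.805],"turn": [0,0,0],"jaw": 1}
    - {"translation": [0,0,-0.805],"turn": [0,0,0],"jaw": 1}

```text
t: 14.73
tcp_pos: [418.3, -356.8, 298.6]
eef_rot: [-0.622, 0.783, 0.001, -0.0]
wrist_force: [-0.4, -0.8, -1.0]
finger_gap: 20.3
```

```bash
python3 - <<'E'
from tgt import *
from fit import *
chk()
for n,(x0,y0,x1,y1) in(('scene',(60,90,180,200)),('top',(290,170,410,280))):
    f=shot(n,n+'11')['frame'][y0:y1,x0:x1]; cv2.imwrite(f'pics/{n}11c.png',cv2.resize(f,None,fx=5,fy=5,interpolation=cv2.INTER_CUBIC))
b=load()
row([530,-225,315],down(np.deg2rad(-103)))
row([590,-70,325],down(np.deg2rad(-103)))
E
```

```text
t 14.73 tcp [ 418.3 -356.8  298.6] err [-0.4  0.4 -1.4] rot 0.11 F [-0.4 -0.8 -1. ] gap 20.3 j [-0.35  0.12 -0.16 -0.   -1.3   0.12]
T [-0.7692, -0.3935, -0.075] W [0.0, -0.0, 0.0] rows>= 5
T [-0.8227, -0.118, -0.05] W [0.0, -0.0, 0.0] rows>= 4
```

View pics/scene11c.png

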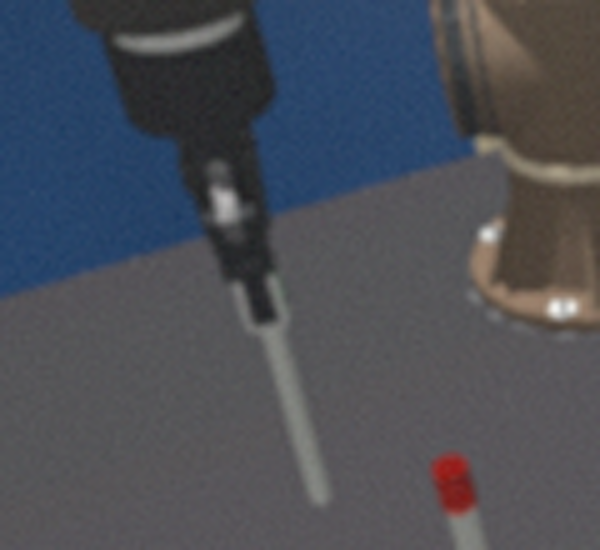

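move_arm:
  plan:
    - {"translation": [-0.12,-0.06,-0.01],"turn": [0,0,0],"jaw": 1}
    - {"translation": [-0.28,-0.145,-0.03],"turn": [0,0,0],"jaw": 1}
    - {"translation": [-0.45,-0.23,-0.045],"turn": [0,0,0],"jaw": 1}
    - {"translation": [-0.62,-0.317,-0.06],"turn": [0,0,0],"jaw": 1}
    - {"translation": [-0.7692,-0.3935,-0.075],"turn": [0,0,0],"jaw": 1}

```text
t: 15.25
tcp_pos: [530.8, -223.4, 313.8]
eef_rot: [-0.622, 0.783, 0.001, -0.001]
wrist_force: [1.1, -1.4, -1.5]
finger_gap: 20.3
```

move_arm:
  plan:
    - {"translation": [-0.17,-0.024,-0.01],"turn": [0,0,0],"jaw": 1}
    - {"translation": [-0.34,-0.05,-0.02],"turn": [0,0,0],"jaw": 1}
    - {"translation": [-0.5,-0.072,-0.03],"turn": [0,0,0],"jaw": 1}
    - {"translation": [-0.65,-0.093,-0.04],"turn": [0,0,0],"jaw": 1}
    - {"translation": [-0.77,-0.11,-0.045],"turn": [0,0,0],"jaw": 1}
    - {"translation": [-0.8227,-0.118,-0.05],"turn": [0,0,0],"jaw": 1}
    - {"translation": [-0.8227,-0.118,-0.05],"turn": [0,0,0],"jaw": 1}
    - {"translation": [-0.8227,-0.118,-0.05],"turn": [0,0,0],"jaw": 1}

```text
t: 15.92
tcp_pos: [590.0, -69.8, 323.8]
eef_rot: [-0.623, 0.782, 0.0, -0.001]
wrist_force: [0.4, -0.8, -1.3]
finger_gap: 20.2
```

```bash
python3 - <<'E'
from tgt import *
from fit import *
chk()
for n,(x0,y0,x1,y1) in(('scene',(190,100,310,250)),('top',(200,130,330,250))):
    f=shot(n,n+'12')['frame'][y0:y1,x0:x1]; cv2.imwrite(f'pics/{n}12c.png',cv2.resize(f,None,fx=4,fy=4,interpolation=cv2.INTER_CUBIC))
E
```

```text
t 15.92 tcp [590.  -69.8 323.8] err [ 0.   0.2 -1.2] rot 0.13 F [ 0.4 -0.8 -1.3] gap 20.2 j [ 0.21  0.18 -0.02 -0.   -1.37 -0.44]
```

View pics/scene12c.png

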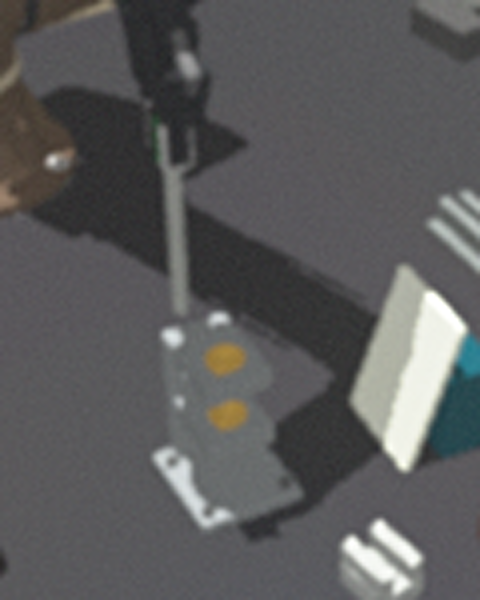

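View pics/top12c.png

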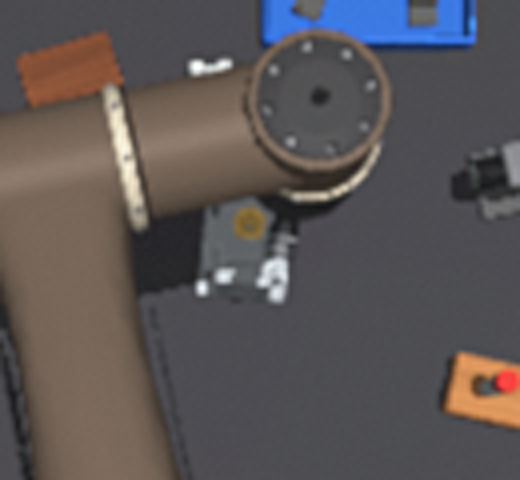

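```bash
python3 - <<'E'
from fit import *
for n,roi,roiL in(('scene',(236,182,258,198),(236,198,258,212)),('top',(252,176,273,196),None)):
  for k in('0','12'):
    c=np.load(n+k+'.npz'); H,S,V=hsv(c); br=(H>10)&(H<36)&(S>90)&(V>40)
    if n+k=='top12': pass
    p,f,a=fit(c,br,lambda p:cyl(p[0],p[1],p[2],134,140),[597,-39,14],[4,4,1.5],roi); print(n,k,'U',np.round(p,2),f,a)
    if roiL:
        p,f,a=fit(c,br,lambda p:cyl(p[0],p[1],p[2],78,84),[597,-39,14],[4,4,1.5],roiL); print(n,k,'L',np.round(p,2),f,a)
# shaft in scene12
c=np.load('scene12.npz'); f=c['frame'][120:195,215:260]
cv2.imwrite('pics/s12z.png',cv2.resize(f,None,fx=8,fy=8,interpolation=cv2.INTER_NEAREST))
print(proj(c,[[590,-69.8,z] for z in(190,230,270,310)]))
H,S,V=hsv(c)
for v in range(142,182,5): print(v,V[v,226:242],S[v,226:242])
E
```

```text
scene 0 U [596.61 -37.32  13.32] 5.443137254901961 50.0
scene 0 L [597.05 -38.75  13.36] 9.874509803921567 51.0
scene 12 U [596.88 -37.46  13.74] 6.701960784313726 56.0
scene 12 L [597.57 -37.73  13.83] 9.509803921568627 51.0
top 0 U [595.43 -39.4   13.79] 6.5058823529411764 42.0
top 12 U [595.27 -39.83  13.9 ] 6.078431372549019 43.0
[[234.85200737 177.92290376]
 [234.04702758 166.96312738]
 [233.20620312 155.51532712]
 [232.32708533 143.54616414]]
142 [ 52  51  49  55  90 122 123 118 116 110  92  70  53  52  63  76] [ 5 15  5  9  3  6  4  6  4  0  6  7 14 20 12 10]
147 [ 51  50  50  49  65 103 128 134 129 109  91  88  91  96  90  91] [15  5 10 16  4  7 12  8  8  2  3 12  8 13  8 11]
152 [ 48  50  51  46  57  91 125 133 126 104  69  50  54  64  78  83] [ 5  5 10 11  4  3  8  6 12  7 11  5  9  8 13 15]
157 [ 51  51  48  48  49  75 110 130 131 109  74  53  48  49  47  48] [10 10 16 16  5  0 12 10  8  7  7 10 16 10  0 11]
162 [ 53  51  54  47  52  63 103 128 134 118  88  58  50  50  49  52] [14 20 14  0 25  8 10  8 10  6  6 22 10 10 16  5]
167 [ 92  85  76  65  54  58  91 123 131 128 105  64  49  52  52  53] [11  9 20 16  0 13  3 10  8 10  5 12 10 15  5 10]
172 [ 92  90  94  89  91  90  99 120 132 131 105  75  55  53  50  48] [11  6  8 11  8 14  8  4 10 10  5  3  9 24  0 11]
177 [ 91  92  88  91  92  89  94 109 127 128 116  96  91  94  92  89] [ 8 14  9 11 11  9  5  5  8 10  4  0 14  5 14 14]
```

View pics/s12z.png

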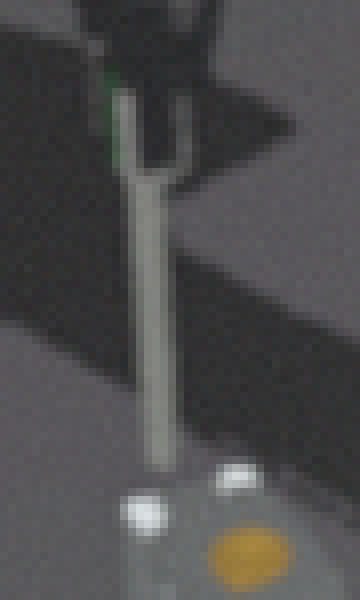

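```bash
python3 - <<'E'
from tgt import *
row([596.8,-37.9,292],down(np.deg2rad(-103)))
E
```

```text
T [-0.164, 0.0029, 0.165] W [0.0, -0.0, 0.0] rows>= 2
```

move_arm:
  plan:
    - {"translation": [-0.05,0.001,0.03],"turn": [0,0,0],"jaw": 1}
    - {"translation": [-0.12,0.002,0.1],"turn": [0,0,0],"jaw": 1}
    - {"translation": [-0.164,0.0029,0.15],"turn": [0,0,0],"jaw": 1}
    - {"translation": [-0.164,0.0029,0.165],"turn": [0,0,0],"jaw": 1}
    - {"translation": [-0.164,0.0029,0.165],"turn": [0,0,0],"jaw": 1}
    - {"translation": [-0.164,0.0029,0.165],"turn": [0,0,0],"jaw": 1}
    - {"translation": [-0.164,0.0029,0.165],"turn": [0,0,0],"jaw": 1}
    - {"translation": [-0.164,0.0029,0.165],"turn": [0,0,0],"jaw": 1}

```text
t: 16.68
tcp_pos: [597.3, -38.5, 292.7]
eef_rot: [-0.622, 0.783, -0.0, 0.0]
wrist_force: [0.1, 0.1, -1.0]
finger_gap: 20.5
```

```bash
python3 - <<'E'
from tgt import *
from fit import *
chk(); o=get_obs()['tcp_pos']
fs=[]
for n,(x0,y0,x1,y1) in(('scene',(215,125,275,225)),('top',(235,160,285,210))):
    c=shot(n,n+'13');f=c['frame'][y0:y1,x0:x1]; cv2.imwrite(f'pics/{n}13c.png',cv2.resize(f,None,fx=6 if n=='scene' else 10,fy=6 if n=='scene' else 10,interpolation=cv2.INTER_NEAREST))
    print(n,proj(c,[[*o[:2],z] for z in(o[2]-134,200,250)]), 'bush',proj(c,[[597,-37.5,140],[595.3,-39.6,140]]))
c=np.load('scene13.npz');H,S,V=hsv(c)
for v in range(150,190,4): print(v,V[v,236:256])
E
```

```text
t 16.68 tcp [597.3 -38.5 292.7] err [ 0.5 -0.6  0.7] rot 0.08 F [ 0.1  0.1 -1. ] gap 20.5 j [ 0.26  0.2  -0.07  0.   -1.3  -0.49]
scene [[245.4522567  183.7277254 ]
 [244.87318575 172.80081135]
 [244.13724996 158.91389995]] bush [[245.92755409 188.3585549 ]
 [245.05936091 188.32397961]]
top [[261.65440451 183.85433308]
 [261.92843516 182.26133128]
 [262.27654482 180.23769151]] bush [[261.28178796 184.62788298]
 [261.82475509 185.05340196]]
150 [ 47  51  60  68  75  88 111 127 134 131 114 100  93  92  89  90  92  93
  92  93]
154 [ 53  50  51  47  49  53  87 119 131 130 107  76  74  80  87  91  90  93
  89  93]
158 [ 50  49  52  49  51  53  80 113 132 132 111  75  57  52  48  50  50  55
  67  74]
162 [ 50  52  50  51  49  51  71 107 129 130 111  76  50  46  50  50  49  54
  51  53]
166 [ 50  52  54  46  51  48  64 101 129 131 120  90  55  51  52  47  54  55
  50  52]
170 [ 94  84  77  67  57  48  58  97 129 131 126  93  59  50  53  50  52  50
  53  55]
174 [ 92  93  90  92  95  94  93 108 125 133 127 108  71  63  64  57  57  53
  53  51]
178 [ 89  90  88  93 105 112 112 115 123 129 129 114  97  94  90  84  79  77
  72  63]
182 [216 220 218 217 219 215 205 180 144 132 130 119 106  98  96  94  92  92
  92  94]
186 [214 216 218 221 211 178 131 125 136 143 149 145 139 130 116 106 106  99
  95  92]
```

View pics/scene13c.png

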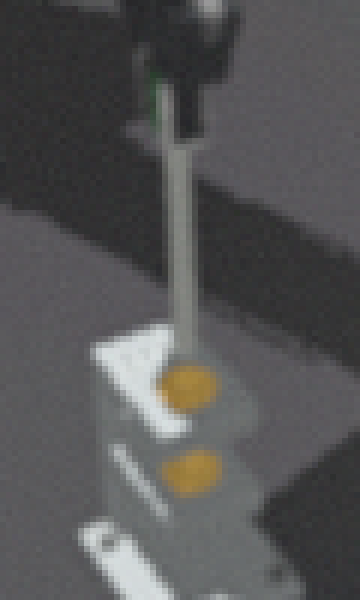

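View pics/top13c.png

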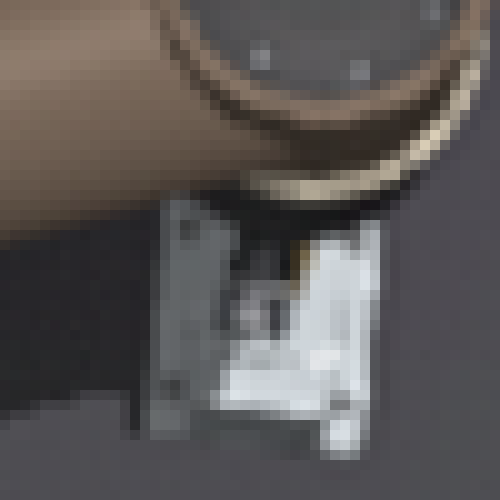

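```bash
python3 - <<'E'
from tgt import *
row([596.7,-38.3,264],down(np.deg2rad(-103)))
E
```

```text
T [0.0021, 0.0001, 0.14] W [0.0, -0.0, 0.0] rows>= 1
```

move_arm:
  plan:
    - {"translation": [0.0021,0,0.03],"turn": [0,0,0],"jaw": 1}
    - {"translation": [0.0021,0,0.06],"turn": [0,0,0],"jaw": 1}
    - {"translation": [0.0021,0.0001,0.09],"turn": [0,0,0],"jaw": 1}
    - {"translation": [0.0021,0.0001,0.12],"turn": [0,0,0],"jaw": 1}
    - {"translation": [0.0021,0.0001,0.14],"turn": [0,0,0],"jaw": 1}
    - {"translation": [0.0021,0.0001,0.14],"turn": [0,0,0],"jaw": 1}
    - {"translation": [0.0021,0.0001,0.14],"turn": [0,0,0],"jaw": 1}

```text
t: 17.37
tcp_pos: [596.9, -38.5, 263.6]
eef_rot: [-0.622, 0.783, 0.0, -0.0]
wrist_force: [0.3, -0.1, -1.3]
finger_gap: 20.4
```

```bash
python3 - <<'E'
from tgt import *
from fit import *
chk(); print(np.round(get_obs()['wrist_torque'],2))
f=shot('scene','scene14')['frame'][125:225,215:275]; cv2.imwrite(f'pics/scene14c.png',cv2.resize(f,None,fx=6,fy=6,interpolation=cv2.INTER_NEAREST))
row([596.7,-38.3,240],down(np.deg2rad(-103)))
E
```

```text
t 17.37 tcp [596.9 -38.5 263.6] err [ 0.2 -0.2 -0.4] rot 0.05 F [ 0.3 -0.1 -1.3] gap 20.4 j [ 0.26  0.21 -0.11  0.   -1.24 -0.49]
[ 0.01 -0.02  0.01]
T [-0.0, -0.0, 0.12] W [0.0, -0.0, 0.0] rows>= 1
```

View pics/scene14c.png

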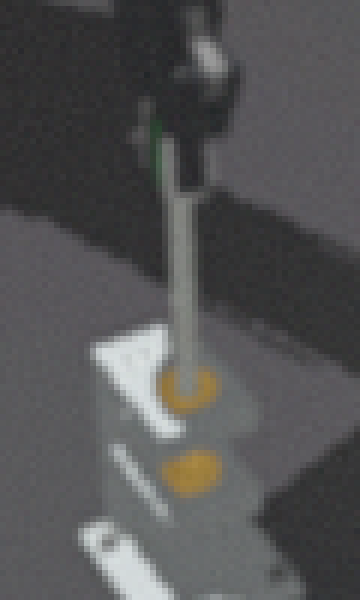

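move_arm:
  plan:
    - {"translation": [0,0,0.02],"turn": [0,0,0],"jaw": 1}
    - {"translation": [0,0,0.04],"turn": [0,0,0],"jaw": 1}
    - {"translation": [0,0,0.06],"turn": [0,0,0],"jaw": 1}
    - {"translation": [0,0,0.08],"turn": [0,0,0],"jaw": 1}
    - {"translation": [0,0,0.1],"turn": [0,0,0],"jaw": 1}
    - {"translation": [0,0,0.12],"turn": [0,0,0],"jaw": 1}
    - {"translation": [0,0,0.12],"turn": [0,0,0],"jaw": 1}
    - {"translation": [0,0,0.12],"turn": [0,0,0],"jaw": 1}

```text
t: 18.08
tcp_pos: [596.9, -38.5, 239.7]
eef_rot: [-0.622, 0.783, 0.0, -0.0]
wrist_force: [-0.2, 0.4, -1.6]
finger_gap: 20.7
```

```bash
python3 - <<'E'
from tgt import *
from fit import *
chk(); print(np.round(get_obs()['wrist_torque'],2))
f=shot('scene','scene15')['frame'][125:225,215:275]; cv2.imwrite(f'pics/scene15c.png',cv2.resize(f,None,fx=6,fy=6,interpolation=cv2.INTER_NEAREST))
E
```

```text
t 18.08 tcp [596.9 -38.5 239.7] err [ 0.2 -0.2 -0.3] rot 0.04 F [-0.2  0.4 -1.6] gap 20.7 j [ 0.26  0.23 -0.15  0.   -1.19 -0.49]
[0.03 0.02 0.03]
```

View pics/scene15c.png

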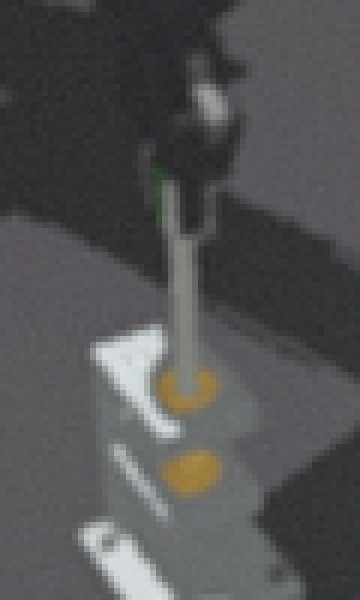

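move_arm:
  plan:
    - {"translation": [0,0,0.03],"turn": [0,0,0],"jaw": 1}
    - {"translation": [0,0,0.06],"turn": [0,0,0],"jaw": 1}
    - {"translation": [0,0,0.085],"turn": [0,0,0],"jaw": 1}
    - {"translation": [0,0,0.11],"turn": [0,0,0],"jaw": 1}
    - {"translation": [0,0,0.135],"turn": [0,0,0],"jaw": 1}
    - {"translation": [0,0,0.16],"turn": [0,0,0],"jaw": 1}
    - {"translation": [0,0,0.175],"turn": [0,0,0],"jaw": 1}
    - {"translation": [0,0,0.175],"turn": [0,0,0],"jaw": 1}

```text
t: 18.8
tcp_pos: [596.5, -38.5, 204.0]
eef_rot: [-0.622, 0.783, 0.0, -0.001]
wrist_force: [-0.6, 0.2, -1.4]
finger_gap: 20.6
```

```bash
python3 - <<'E'
from tgt import *
from fit import *
p,r=load(); save(p+[0,0,-35],r)
chk(); print(np.round(get_obs()['wrist_torque'],2))
f=shot('scene','scene16')['frame'][125:225,215:275]; cv2.imwrite(f'pics/scene16c.png',cv2.resize(f,None,fx=6,fy=6,interpolation=cv2.INTER_NEAREST))
E
```

```text
t 18.8 tcp [596.5 -38.5 204. ] err [-0.2 -0.2 -1. ] rot 0.09 F [-0.6  0.2 -1.4] gap 20.6 j [ 0.26  0.25 -0.2  -0.   -1.12 -0.49]
[ 0.02  0.   -0.05]
```

View pics/scene16c.png

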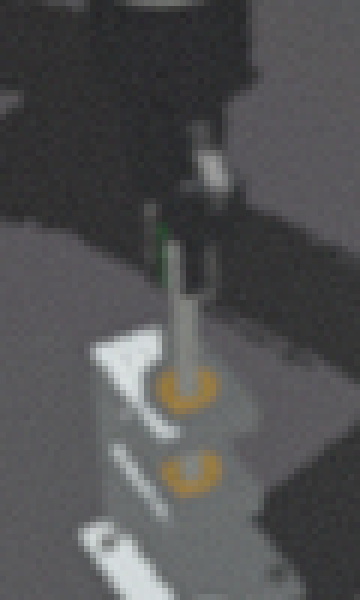

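move_arm:
  plan:
    - {"translation": [0,0,0.02],"turn": [0,0,0],"jaw": 1}
    - {"translation": [0,0,0.045],"turn": [0,0,0],"jaw": 1}
    - {"translation": [0,0,0.07],"turn": [0,0,0],"jaw": 1}
    - {"translation": [0,0,0.095],"turn": [0,0,0],"jaw": 1}
    - {"translation": [0,0,0.12],"turn": [0,0,0],"jaw": 1}
    - {"translation": [0,0,0.14],"turn": [0,0,0],"jaw": 1}
    - {"translation": [0,0,0.155],"turn": [0,0,0],"jaw": 1}
    - {"translation": [0,0,0.16],"turn": [0,0,0],"jaw": 1}
    - {"translation": [0,0,0.16],"turn": [0,0,0],"jaw": 1}
    - {"translation": [0,0,0.16],"turn": [0,0,0],"jaw": 1}

```text
t: 19.68
tcp_pos: [597.1, -38.4, 173.1]
eef_rot: [-0.622, 0.783, -0.0, 0.0]
wrist_force: [-0.4, 0.5, -1.3]
finger_gap: 20.5
```

```bash
python3 - <<'E'
from tgt import *
from fit import *
p,r=load(); save(p+[0,0,-32],r)
chk(); print(np.round(get_obs()['wrist_torque'],2))
c=shot('scene','scene17');f=c['frame'][125:225,215:345]; cv2.imwrite(f'pics/scene17c.png',cv2.resize(f,None,fx=6,fy=6,interpolation=cv2.INTER_CUBIC))
w=pts(c);H,S,V=hsv(c)
m=(S<60)&(V>140)&(abs(w[...,0]-620)<90)&(abs(w[...,1]-120)<50)&(w[...,2]>8)&(w[...,2]<125)
q=w[m]; ce=np.median(q,0);u,s,vt=np.linalg.svd(q-q.mean(0)); print(m.sum(),ce,np.degrees(np.arcsin(abs(vt[2][2]))))
E
```

```text
t 19.68 tcp [597.1 -38.4 173.1] err [ 0.4 -0.1  0.1] rot 0.02 F [-0.4  0.5 -1.3] gap 20.5 j [ 0.26  0.28 -0.24  0.   -1.05 -0.49]
[ 0.   -0.01  0.05]
664 [626.73464516 118.30875689  68.8867442 ] 19.453061778078222
```

View pics/scene17c.png

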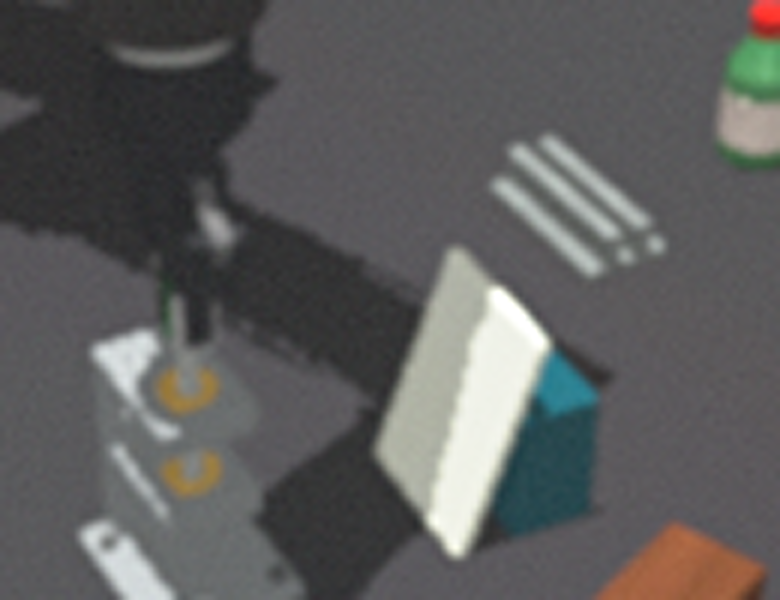

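The pin passes both bushings with no side force, and its tip should be at about 39 mm. The panel is still leaning at 19°. I'm handing in.

```bash
python3 -c "
from workcell import job_done; print(job_done())"
```

```text
the job is handed in; nothing more can be done
None
```

The panel leans on the block and the green pin is gripped through both bushings. I handed the job in just after 19.7 s on the robot's clock. No verdict was reported.

- **Panel:** I took it from the rack and leaned it on the block's bracket-side face, pushed it gently until it touched (about 6 N), then let go. Last check: slanted 19.5°, middle about 69 mm up and roughly 9 mm off the block's centre along its length. It had not moved since release.
- **Green pin:** I lifted it by its head and lowered it through the upper bushing and then the lower one. At the end it was still gripped, with a 20.5 mm finger gap on the 22 mm head.
    - **Wrist force:** under 1 N sideways, and about -1.3 N vertically, which fits the pin's own weight.
    - **Tip:** about 39 mm above the bench, so roughly 21 mm below the lower bushing and 27 mm above the base. I worked this out from the grasp height; I never saw the tip directly below the lower bushing.
- **Red pin and loose items:** I brought nothing near them on purpose, but I did not measure their positions again at the end.

**Disagreement:** the two cameras placed the bushing axis about 2.7 mm apart. I used the scene camera because its view of the held pin matched the robot's own position to within about 0.7 mm, and the pin went in without contact.

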